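# Set out the next splint-finishing job

## Robot

A 6-joint arm with a two-finger parallel gripper is mounted at the origin on a cart in front of the work surface, level with it; the furniture and walls round the work are solid. World frame = base frame: x ahead of the robot, y to its left, z up, the work surface at z = 0. Lengths are in mm, angles in rad, forces in N, time in s.
With the tool pointing down it reaches from about 275 to 975 mm from the base axis. Payload 8.4 kg.
Tool frame: the origin (TCP) lies at the very end of the fingers, on their centre line; the grasp point (between the pads) lies 19 mm behind it; x points along the fingers, y is the direction in which the jaws open and shut, and the axes are right-handed (so a half turn about x gives the same grasp; the last joint's range is limited). The gripper opens to 92 mm and grips with 3 to 60 N. Pads are 20 mm wide; open, the fingers measure 128 mm over their backs; the gripper's body (75 mm by 189 mm) begins 69 mm behind the grasp point.
Start: joints at [-1.304, 0.353, 1.633, -0, 1.155, -0.002], TCP at [165.983, -602.559, 214.583] pointing down, gripper open.
Joint ranges: [-2.63, 2.63], [-0.92, 2.1], [0.06, 2.66], [-1.3, 4.44], [0, 2.69], [-3.02, 3.02]. Speed limits (rad/s): [2.22, 2.22, 2.79, 3.14, 3.14, 3.14].

## Interface

Orientations are given as a rotation vector (axis times angle).
In Python, from workcell import bot gives the robot as it stands.
- The arm moves only by the shell command python3 -m jog 'ROWS' [FORCE]. ROWS is text: rows parted by semicolons, each of 7 numbers parted by spaces: the shift along the tool's x, y, z in m, then the turn, a rotation vector about the tool's x, y, z in rad, then the finger opening in m, from 0 to 0.0919. A call has 1 to 8 rows; each row shifts and turns the commanded pose from where the row before left it, along the tool's axes as they then stand; what a row does not reach is not made up. A row lasts 1/10 s, in which the tool goes at most 50 mm and 8.59 degrees, less where a joint would pass 70% of its speed; a pose out of reach is approached as far as the arm can. A call is refused whole if a number of a shift passes 0.05 or a number of a turn 0.15, either way. A call with a gripper value outside its range is refused whole. The fingers move at their own pace and stop on an object; FORCE is the grip in N (left out, the last holds). Time passes only in rows, so rows that do not move let the fingers close. It gives the time, the measured TCP pose, the force and the opening at its end, in the units of the state.
- bot.observe(): the state, without advancing time (a new reading comes with each control period).
- bot.read_camera(name): name is "side" or "top" or "wrist"; returns the picture (384x512x3 uint8, blue, green, red); there is no depth.
- bot.get_calibration(name): a dict with "intrinsics" (3x3 intrinsics, pixels), "R" (3x3) and "t" (3): a world point X has camera coordinates R X + t. Camera axes: x right, y down, z forward; pixel columns grow to the right and rows downward; lengths in mm; the calibration is good to about 2 mm. A picture is of the moment at which its call begins: read the wrist's pose just before it. get_calibration takes no time and is no camera call; for the wrist camera it gives the pose at the moment of the call.
- bot.sign_off(): hands the job in, once; it reports no verdict.
The state is a dict: "clock": time; "qpos": joint angles; "dq": joint speeds; "effort": joint torques, N m; "ee_pos": TCP position; "eef_rot": TCP orientation; "contact_force": force on the tool from outside, world axes, zero at the start; "ft_torque": the same for the moment, N m; "width": finger opening in mm.
Only numpy, scipy, OpenCV 4.12 (cv2) and the standard library are available. Lean on these libraries where they do the work, as an engineer would, in place of code of your own. Each camera call takes 0.05 s, during which the arm holds its last target.

## Task

Set out the next finishing job on the black rubber pads: stand the white plaster cast, teeth up, in the middle of the square pad in front of the teal wheel box (on the robot's side of it), and the closed splint case, lid up, in the middle of the square pad to the left of that box. Then lay the small dark red rubber wheel flat on the middle of the splint case's lid. Lay the paste tube on the middle of the oblong pad in front of the drilled bur block, along the pad's length, and let go of everything.

Things in the scene. Friction and masses are not known exactly. Their poses are not given: they have to be found in the camera images.
- cast: Loose white plaster dental cast, teeth up, 52 x 58 mm, 27 mm high; the solid base that can be gripped is 14 mm high, with its upright heel and sides, 52 mm along its x axis and 58 mm along its y axis. Origin: middle of the underside; z up. Grip across y or x. 140 g.
- case: Loose closed splint case (purple, rounded corners), 84 mm along its x axis, 64 mm along its y axis, 25 mm high, with a flat lid that stays shut. Origin: middle of the underside; z up. Grip across the 64 mm width. 60 g.
- tube: Loose white squeeze tube with a screw cap, lying flat, 104 mm long along its y axis (cap at -y), 31 mm wide along its x axis, 24 mm high. Origin: middle of its length and width, at the underside; z up. Grip across the belly at the origin. 80 g.
- wheel: Loose small dark red rubber polishing wheel with a white hub, lying flat: a disc 22 mm in diameter and 10 mm high (the hub stands 2 mm higher). Origin: middle of the underside; z up. 15 g.
- wheel_box: Reference, fixed: flat teal plastic box with a clear closed lid and small wheels in it, 98 mm along its x axis (away from the robot), 67 mm along its y axis (to the left), 28 mm high. Origin: middle of the underside.
- block: Reference, fixed: drilled wooden block with burs standing in it, 62 mm along its x axis (away from the robot), 104 mm along its y axis (to the left), block 22 mm high, burs up to 57 mm. Origin: middle of the underside.
- pad_left: Fixed black rubber pad with a thin grey border line, 92 x 92 mm, 3 mm thick, to the left of the wheel box. Origin: middle of the underside, on the bench top; the pad's upper face is 3 mm above it.
- pad_front: Fixed black rubber pad like pad_left, 92 x 92 mm, 3 mm thick, in front of the wheel box (nearer the robot). Origin: middle of the underside.
- pad_tube: Fixed oblong black rubber pad with a grey border line, 64 mm along its x axis, 124 mm along its y axis, 3 mm thick, in front of the bur block (nearer the robot). Origin: middle of the underside.

How it is judged:
By the outcome, as a careful person would: the job done as asked, in the order asked, and still so for the second after the job is handed in, with the robot touching nothing.
It also fails if it takes over 102 s, if anything falls off the work surface, if the arm or the gripper's body presses on something with over 40 N, if the wrist force passes 120 N, or if a joint passes its speed limit or range.

## Working session

There is one attempt and no reset: what is moved stays moved. The work goes in short steps, Python scripts to look and compute and a shell command to move; the robot and the scene stay as the last step left them, time stands still between calls to the robot, and variables do not carry over. Pictures are saved under pics/ and viewed, and the job is handed in when it is done.

```bash
mkdir -p pics; ls; python3 - <<'E'
from workcell import bot
import cv2
for n in("top","side","wrist"):
    im=bot.read_camera(n); cv2.imwrite(f"pics/{n}0.png",im)
    c=bot.get_calibration(n); print(n,c)
print(bot.observe())
E
```

```text
pics
top {'intrinsics': array([[372.48646239,   0.        , 257.85456585],
       [  0.        , 372.48646239, 181.94438405],
       [  0.        ,   0.        ,   1.        ]]), 'R': array([[-0.02903246, -0.99948713,  0.01351265],
       [-0.99420067,  0.02747324, -0.10397233],
       [ 0.10354777, -0.01645286, -0.99448839]]), 't': array([178.85496354, 530.89808974, 852.14220428])}
side {'intrinsics': array([[404.89930896,   0.        , 253.74821555],
       [  0.        , 404.89930896, 189.3249302 ],
       [  0.        ,   0.        ,   1.        ]]), 'R': array([[-0.92626505, -0.37652528, -0.01617945],
       [-0.1954442 ,  0.51661996, -0.83360985],
       [ 0.32223381, -0.76898149, -0.55211669]]), 't': array([559.72880637,  33.16102237, 871.57238117])}
wrist {'intrinsics': array([[293.36060679,   0.        , 256.40016013],
       [  0.        , 293.36060679, 193.06855375],
       [  0.        ,   0.        ,   1.        ]]), 'R': array([[ 2.64681074e-01, -9.64335772e-01, -6.69858765e-04],
       [-9.32367690e-01, -2.56084049e-01,  2.55169453e-01],
       [-2.46240571e-01, -6.69139701e-02, -9.66896117e-01]]), 't': array([-624.30389028,  -28.42198319,  390.21086909])}
{'clock': 0.15, 'qpos': array([-1.30439640e+00,  3.53491257e-01,  1.63397338e+00, -2.97261380e-06,
        1.15518493e+00, -2.41802846e-03]), 'dq': array([ 0.00047491, -0.00210619, -0.00375869,  0.000379  , -0.00092717,
       -0.00076434]), 'effort': array([ 4.38814650e-04, -5.94207466e+01, -3.34469318e+01,  6.97710738e-02,
        2.05067854e-02, -5.59329146e-05]), 'ee_pos': array([ 165.88241975, -602.18732745,  214.03045805]), 'eef_rot': array([ 2.0780594 ,  0.28212366, -2.07835676]), 'contact_force': array([0.70501916, 0.16744975, 0.19357198]), 'ft_torque': array([ 0.01590236, -0.04026539, -0.02293052]), 'width': 92.04285786229033}
```

View pics/top0.png

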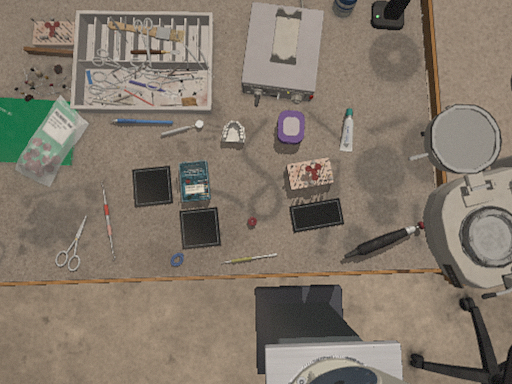

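View pics/side0.png

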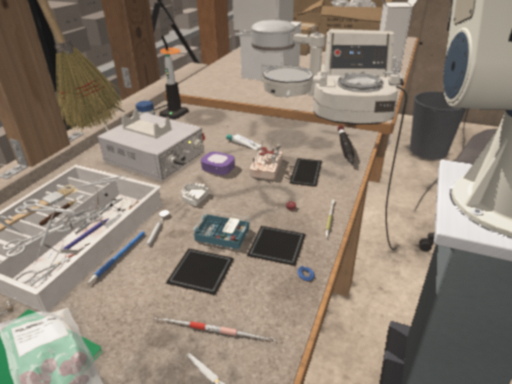

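View pics/wrist0.png

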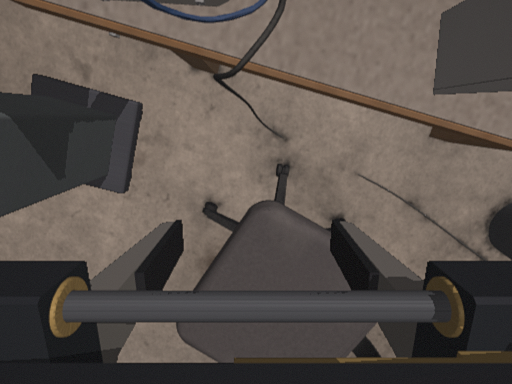

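The top view shows the cast at (233,132), the case at (291,127), the tube at (347,130), the wheel at (251,222), and the pads at (152,186), (200,227) and (317,215). Next I'll measure them in the top and side views.

```bash
cat > h.py <<'E'
import numpy as np, cv2
from workcell import bot
def ray(c,u,v,z):
    K,R,t=c["intrinsics"],np.array(c["R"]),np.array(c["t"])
    d=R.T@np.linalg.inv(K)@np.array([u,v,1.]); o=-R.T@t
    return o+d*(z-o[2])/d[2]
def proj(c,X):
    p=c["intrinsics"]@(c["R"]@np.array(X,float)+c["t"]); return p[:2]/p[2]
E
python3 - <<'E'
from h import *
im=cv2.imread("pics/top0.png")
cv2.imwrite("pics/t1.png",cv2.resize(im[90:250,120:370],(800,512),interpolation=cv2.INTER_CUBIC))
c=bot.get_calibration("top")
for n,u,v,z in [("cast",233,132,14),("case",291,127,25),("tube",347,130,12),("wheel",251.5,222.5,10),("padL",152.5,186.5,3),("padF",200,228,3),("padT",317,215.5,3),("box",194.5,181,28),("block",311,174,22)]:
    print(n,ray(c,u,v,z).round(1))
E
```

```text
cast [660.4 220.2  14. ]
case [666.4  80.2  25. ]
tube [658.7 -57.8  12. ]
wheel [441.1 181.4  10. ]
padL [534.2 417.5   3. ]
padF [431.6 304.6   3. ]
padT [453.2  23.5   3. ]
box [541.9 312.5  28. ]
block [551.7  36.6  22. ]
```

View pics/t1.png

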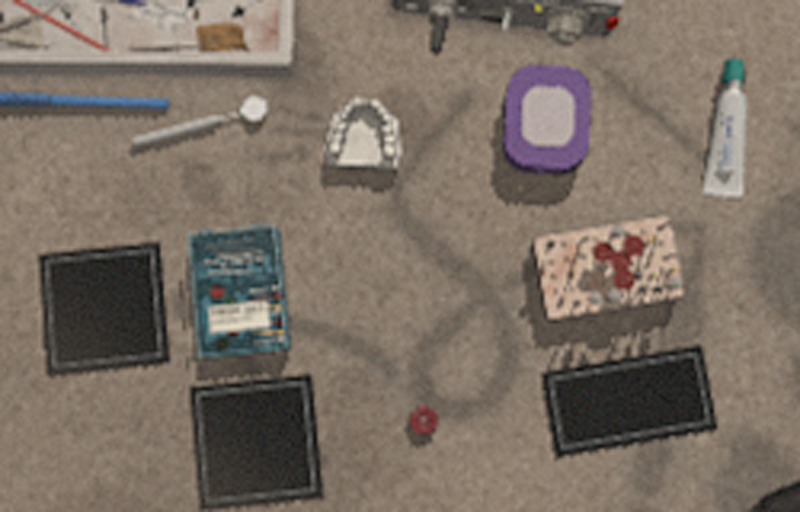

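```bash
python3 - <<'E'
from h import *
from scipy.spatial.transform import Rotation as R
c=bot.get_calibration("top"); s=bot.get_calibration("side")
# machine: top px vs side px, print rays at several heights
for u,v in [(428,225),(465,298),(430,170)]:
    for z in(0,200,350): print("top",u,v,ray(c,u,v,z).round(0))
for u,v in [(330,30),(394,32),(393,120),(316,112)]:
    for z in(0,100,200,350): print("side",u,v,ray(s,u,v,z).round(0))
print(R.from_rotvec(bot.observe()["eef_rot"]).as_matrix().round(3))
im=cv2.imread("pics/side0.png")
cv2.imwrite("pics/s1.png",cv2.resize(im[0:260,150:460],(775,650))[:600])
print(-c["R"].T@c["t"],-s["R"].T@s["t"])
E
```

```text
top 428 225 [ 423. -245.    0.]
top 428 225 [ 428. -151.  200.]
top 428 225 [431. -80. 350.]
top 465 298 [ 248. -320.    0.]
top 465 298 [ 292. -209.  200.]
top 465 298 [ 325. -126.  350.]
top 430 170 [ 556. -260.    0.]
top 430 170 [ 532. -163.  200.]
top 430 170 [513. -90. 350.]
side 330 30 [  756. -1515.     0.]
side 330 30 [  658. -1055.   100.]
side 330 30 [ 559. -596.  200.]
side 330 30 [410.  93. 350.]
side 394 32 [  415. -1573.     0.]
side 394 32 [  382. -1102.   100.]
side 394 32 [ 349. -632.  200.]
side 394 32 [300.  74. 350.]
side 393 120 [ 290. -368.    0.]
side 393 120 [ 281. -130.  100.]
side 393 120 [273. 108. 200.]
side 393 120 [259. 464. 350.]
side 316 112 [ 529. -348.    0.]
side 316 112 [ 474. -114.  100.]
side 316 112 [419. 120. 200.]
side 316 112 [336. 471. 350.]
[[-0.     0.266 -0.964]
 [ 0.001 -0.964 -0.266]
 [-1.    -0.001  0.   ]]
[444.77441423 178.1979149  900.22743769] [244.08827194 863.84342671 517.90911881]
```

View pics/s1.png

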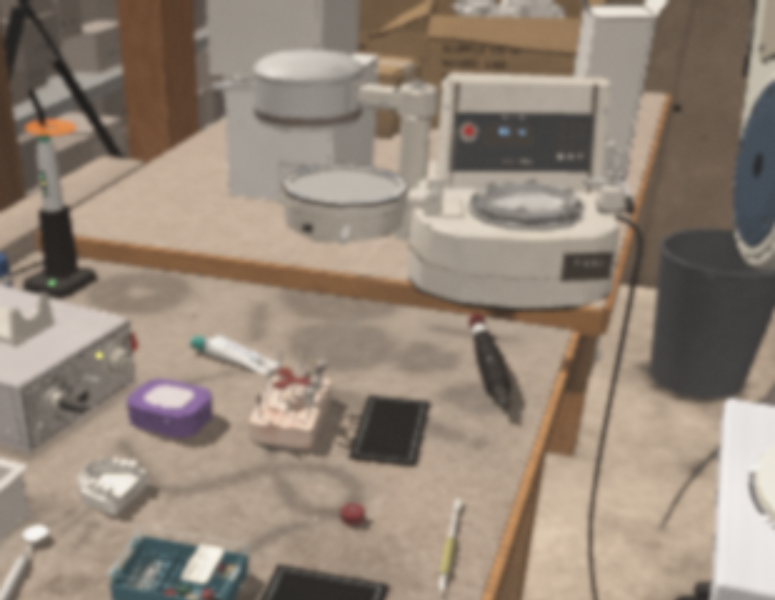

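```bash
python3 -m jog '-0.04 0 0 0 0 0 0.0919;-0.04 0 0 0 0 0 0.0919;-0.04 0 0 0 0 0 0.0919;-0.04 0 0 0 0 0 0.0919;-0.03 0 0 0 0 0 0.0919;0 0 0 0 0 0 0.0919'
cat >> h.py <<'E'
from scipy.spatial.transform import Rotation as Ro
def state():
    o=bot.observe(); M=Ro.from_rotvec(o["eef_rot"]).as_matrix()
    return o,M
def yaw(M): return np.degrees(np.arctan2(M[1,1],M[0,1]))
def plan(x=None,y=None,z=None,jaw=None):
    """jaw: desired heading (deg) of tool y in world; turn first, then shift"""
    o,M=state(); p=o["ee_pos"]; T=np.array([p[0] if x is None else x,p[1] if y is None else y,p[2] if z is None else z])
    print("t",round(o["clock"],2),"pos",p.round(1),"jaw",round(yaw(M),2),"tilt",M[2].round(3),"F",o["contact_force"].round(1),"w",round(o["width"],1),"q",o["qpos"].round(2))
    j=yaw(M) if jaw is None else jaw
    if jaw is not None:
        d=(jaw-yaw(M)+180)%360-180
        print("turn about tool x (rad)",round(-np.radians(d),3))
    a=np.radians(j); Y=np.array([np.cos(a),np.sin(a),0]);X=np.array([0,0,-1.]);Z=np.cross(X,Y)
    print("then shift m", (np.array([X,Y,Z])@(T-p)/1000).round(4))
E
python3 -c "
from h import *
o,M=state();c=bot.get_calibration('wrist');C=-c['R'].T@c['t'];print((M.T@(C-o['ee_pos'])).round(1),(M.T@c['R'].T).round(3))
plan(400,0,400,-90)"
```

```text
clock: 0.75
ee_pos: [166.4, -604.1, 409.5]
eef_rot: [2.076, 0.273, -2.074]
contact_force: [0.2, -0.4, 0.6]
width: 91.8
[-170.1   -0.2  -71.5] [[-0.    -0.255  0.967]
 [ 1.    -0.001  0.   ]
 [ 0.001  0.967  0.255]]
t 0.75 pos [ 166.4 -604.1  409.5] jaw -74.6 tilt [-1.     0.007 -0.   ] F [ 0.2 -0.4  0.6] w 91.8 q [-1.3   0.23  1.37  0.    1.52 -0.  ]
turn about tool x (rad) 0.269
then shift m [ 0.0095 -0.6041 -0.2336]
```

```bash
python3 -m jog '0 0 0 0.135 0 0 0.0919;0 0 0 0.134 0 0 0.0919;0 -0.04 -0.008 0 0 0 0.0919;0 -0.04 -0.015 0 0 0 0.0919;0 -0.04 -0.015 0 0 0 0.0919;0 -0.04 -0.015 0 0 0 0.0919;0 -0.04 -0.015 0 0 0 0.0919;0 -0.04 -0.015 0 0 0 0.0919'
python3 -m jog '0 -0.04 -0.015 0 0 0 0.0919;0 -0.04 -0.015 0 0 0 0.0919;0 -0.04 -0.015 0 0 0 0.0919;0 -0.04 -0.015 0 0 0 0.0919;0 -0.04 -0.015 0 0 0 0.0919;0 -0.04 -0.015 0 0 0 0.0919;0 -0.04 -0.015 0 0 0 0.0919;0 -0.04 -0.015 0 0 0 0.0919'
python3 -c "
from h import *
plan(520,230,400,-90)"
```

```text
clock: 1.55
ee_pos: [249.0, -360.6, 403.4]
eef_rot: [-2.22, -0.001, 2.221]
contact_force: [0.4, -0.3, -0.3]
width: 92.0
clock: 2.35
ee_pos: [368.9, -40.8, 403.8]
eef_rot: [-2.221, 0.0, 2.222]
contact_force: [1.5, -1.4, -0.3]
width: 92.1
t 2.35 pos [368.9 -40.8 403.8] jaw -90.01 tilt [-1.     0.     0.001] F [ 1.5 -1.4 -0.3] w 92.1 q [-0.11 -0.21  1.84 -0.    1.51  1.46]
turn about tool x (rad) -0.0
then shift m [ 0.0038 -0.2708 -0.1511]
```

```bash
python3 -m jog '0.02 -0.04 -0.022 0 0 0 0.0919;0.02 -0.04 -0.022 0 0 0 0.0919;0.02 -0.04 -0.022 0 0 0 0.0919;0.02 -0.04 -0.022 0 0 0 0.0919;0.02 -0.04 -0.022 0 0 0 0.0919;0.02 -0.04 -0.022 0 0 0 0.0919;0.02 -0.04 -0.022 0 0 0 0.0919;0.02 -0.04 -0.01 0 0 0 0.0919'
python3 -m jog '0 0 0 0 0 0 0.0919;0 0 0 0 0 0 0.0919'
cat > snap.py <<'E'
import sys,pickle
from h import *
n=sys.argv[1]; cam=sys.argv[2] if len(sys.argv)>2 else "wrist"
c=bot.get_calibration(cam); im=bot.read_camera(cam)
cv2.imwrite(f"pics/{n}.png",im); pickle.dump(c,open(f"pics/{n}.pkl","wb"))
cv2.imwrite(f"pics/{n}_v.png",cv2.resize(im,(800,600),interpolation=cv2.INTER_CUBIC)); plan()
E
python3 snap.py w1
```

```text
clock: 3.15
ee_pos: [533.9, 278.9, 242.3]
eef_rot: [2.22, -0.001, -2.222]
contact_force: [0.6, 0.2, 0.5]
width: 92.2
clock: 3.35
ee_pos: [532.1, 277.5, 242.7]
eef_rot: [2.216, -0.0, -2.223]
contact_force: [0.5, -0.2, 0.7]
width: 92.1
t 3.4 pos [532.5 276.8 243.8] jaw -89.98 tilt [-1.     0.001  0.002] F [-0.5  0.2 -0.1] w 91.8 q [ 0.48  0.29  1.66 -0.    1.2   2.05]
then shift m [0. 0. 0.]
```

View pics/w1_v.png

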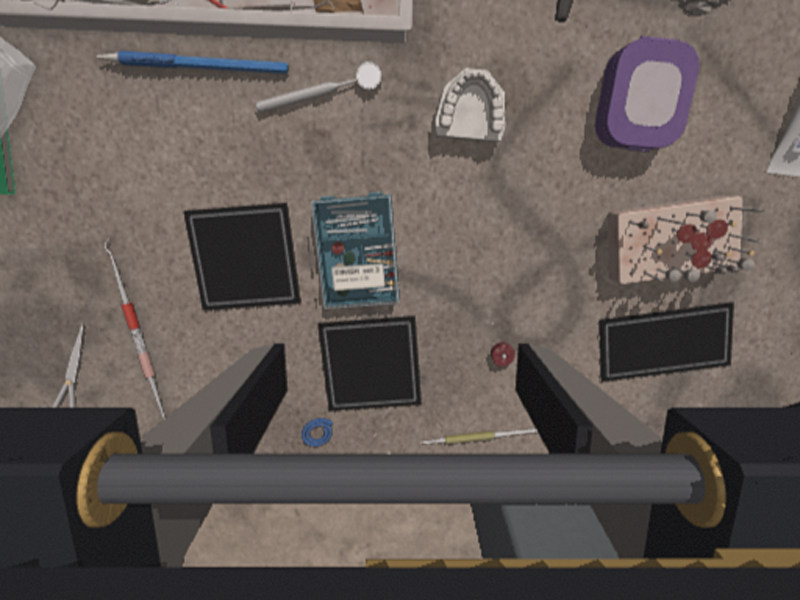

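The wrist view (512x384 pixels) shows padL at about (155,164), padF at (237,232), padT at (426,218), the box at (228,160), the cast at (301,67), the case at (415,60) and the wheel at (322,227). I'll fit these with masks next.

```bash
cat > pads.py <<'E'
import sys,pickle
from h import *
n=sys.argv[1]; im=cv2.imread(f"pics/{n}.png"); c=pickle.load(open(f"pics/{n}.pkl","rb"))
g=im.max(2)
m=(g<70).astype(np.uint8)
m=cv2.morphologyEx(m,cv2.MORPH_CLOSE,np.ones((5,5)))
m=cv2.morphologyEx(m,cv2.MORPH_OPEN,np.ones((7,7)))
v=im.copy()
for k in cv2.findContours(m,cv2.RETR_EXTERNAL,cv2.CHAIN_APPROX_NONE)[0]:
    a=cv2.contourArea(k)
    if a<1200 or a>9000: continue
    P=np.array([ray(c,u,w,3)[:2] for u,w in k[:,0]]).astype(np.float32)
    r=cv2.minAreaRect(P); print(k.mean(0).round(),a,"ctr",np.round(r[0],1),"size",np.round(r[1],1),"ang",round(r[2],2))
    cv2.drawContours(v,[k],-1,(0,255,255),1)
cv2.imwrite(f"pics/{n}_pads.png",v)
E
python3 pads.py w1
python3 - <<'E'
import pickle
from h import *
im=cv2.imread("pics/w1.png");c=pickle.load(open("pics/w1.pkl","rb"))
h=cv2.cvtColor(im,cv2.COLOR_BGR2HSV)
def best(m,z,box,nm):
    M=np.zeros_like(m);x0,y0,x1,y1=box;M[y0:y1,x0:x1]=m[y0:y1,x0:x1]
    M=cv2.morphologyEx(M,cv2.MORPH_CLOSE,np.ones((5,5)))
    k=max(cv2.findContours(M,cv2.RETR_EXTERNAL,cv2.CHAIN_APPROX_NONE)[0],key=cv2.contourArea)
    P=np.array([ray(c,u,w,z)[:2] for u,w in k[:,0]]).astype(np.float32);r=cv2.minAreaRect(P)
    print(nm,"px",k[:,0].min(0),k[:,0].max(0),"ctr",np.round(r[0],1),"size",np.round(r[1],1),"ang",round(r[2],1))
print("hsv case",h[35,402],h[85,402],"box",h[140,225],h[180,240],"cast",h[80,300],h[88,300],"wheel",h[227,322])
pur=cv2.inRange(h,(122,60,30),(150,255,255)); best(pur,18,(370,10,460,110),"case")
lid=cv2.inRange(h,(0,0,140),(180,60,255)); best(lid,25,(395,30,445,90),"lid")
teal=cv2.inRange(h,(85,80,30),(110,255,255)); best(teal,28,(195,115,260,200),"box")
red=cv2.inRange(h,(170,90,50),(180,255,255))|cv2.inRange(h,(0,110,50),(6,255,255)); best(red,8,(305,210,340,245),"wheel")
wh=cv2.inRange(h,(0,0,150),(180,50,255)); best(wh,16,(270,35,335,100),"cast")
cv2.imwrite("pics/c1.png",cv2.resize(im[20:130,260:480],(800,400),interpolation=cv2.INTER_CUBIC))
E
```

```text
[[161. 260.]] 1920.0 ctr [391.3 425.9] size [ 54.2 144.6] ang 63.43
[[237. 232.]] 3359.5 ctr [432.4 306.5] size [92.3 91.7] ang 4.39
[[426. 218.]] 3313.0 ctr [454.9  26.5] size [ 65.3 124.5] ang 7.47
[[156. 164.]] 4066.5 ctr [535.6 419.2] size [91.9 91.7] ang 4.48
hsv case [138  79 120] [138  76 121] box [ 10   5 140] [ 14  26 205] cast [ 14  22 194] [ 11  19 109] wheel [ 20   5 159]
case px [381  23] [446  96] ctr [669.   81.9] size [73.1 82.4] ang 84.7
lid px [400  39] [435  80] ctr [668.6  80.3] size [39.6 46.1] ang 84.9
box px [201 126] [252 194] ctr [546.6 315.9] size [89.7 59.6] ang 4.4
wheel px [315 220] [328 233] ctr [445.  181.2] size [19.6 20.4] ang 90.0
cast px [279  43] [322  89] ctr [663.3 220. ] size [55.6 51.4] ang 85.3
```

View pics/c1.png

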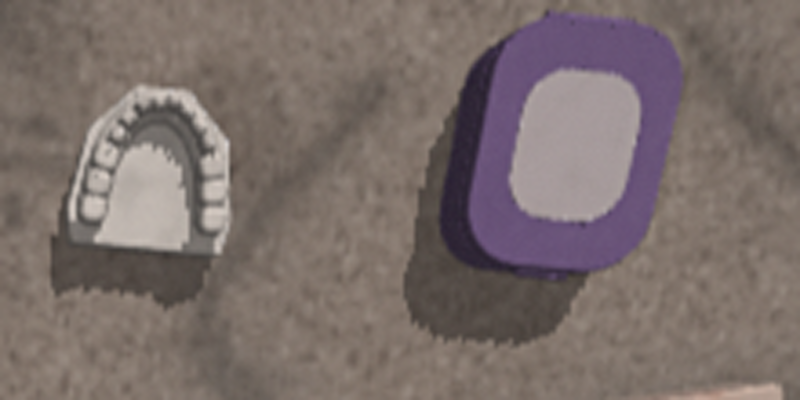

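View pics/w1_pads.png

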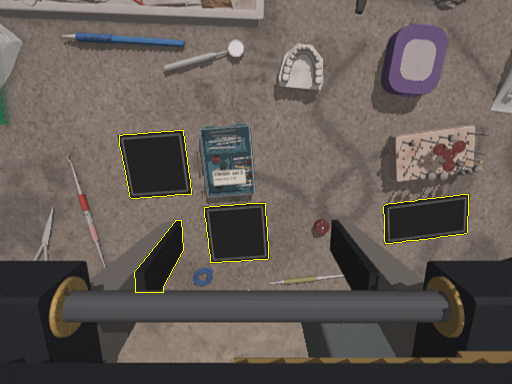

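```bash
python3 -c "
from h import *
plan(663,220,140,-95)"
```

```text
t 3.4 pos [532.5 276.8 243.8] jaw -89.98 tilt [-1.     0.001  0.002] F [-0.5  0.2 -0.1] w 91.8 q [ 0.48  0.29  1.66 -0.    1.2   2.05]
turn about tool x (rad) 0.088
then shift m [ 0.1038  0.0452 -0.135 ]
```

```bash
python3 -m jog '0 0 0 0.088 0 0 0.0919;0.026 0.0112 -0.034 0 0 0 0.0919;0.026 0.0112 -0.034 0 0 0 0.0919;0.026 0.0112 -0.034 0 0 0 0.0919;0.026 0.0112 -0.033 0 0 0 0.0919;0 0 0 0 0 0 0.0919;0 0 0 0 0 0 0.0919'
python3 snap.py w2
```

```text
clock: 4.1
ee_pos: [663.4, 219.2, 140.7]
eef_rot: [-2.174, 0.099, 2.176]
contact_force: [-0.2, 0.0, 1.1]
width: 91.7
t 4.15 pos [663.4 220.1 141.7] jaw -95.13 tilt [-1. -0. -0.] F [ 0.   0.7 -0.5] w 92.0 q [0.32 0.53 1.52 0.   1.09 1.98]
then shift m [0. 0. 0.]
```

View pics/w2_v.png

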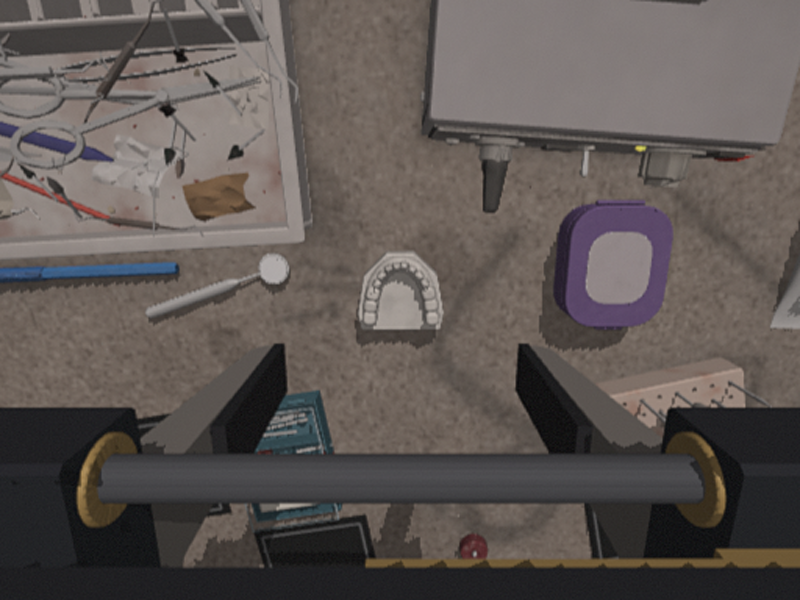

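The wrist image shows the cast centred near (399,292) in the 800-wide picture, with its heel edge level at row 329. The case is at (615,266).

```bash
cat > obj.py <<'E'
import sys,pickle
from h import *
# usage obj.py name kind u0 v0 u1 v1 z
n,kind=sys.argv[1:3]; x0,y0,x1,y1=map(int,sys.argv[3:7]); z=float(sys.argv[7])
im=cv2.imread(f"pics/{n}.png"); c=pickle.load(open(f"pics/{n}.pkl","rb"))
h=cv2.cvtColor(im,cv2.COLOR_BGR2HSV)
m={"white":lambda:cv2.inRange(h,(0,0,140),(180,70,255)),"purple":lambda:cv2.inRange(h,(122,50,40),(155,255,255)),
"red":lambda:cv2.inRange(h,(165,80,30),(180,255,255))|cv2.inRange(h,(0,110,30),(6,255,255))}[kind]()
M=np.zeros_like(m);M[y0:y1,x0:x1]=m[y0:y1,x0:x1]
M=cv2.morphologyEx(M,cv2.MORPH_CLOSE,np.ones((5,5)))
k=max(cv2.findContours(M,cv2.RETR_EXTERNAL,cv2.CHAIN_APPROX_NONE)[0],key=cv2.contourArea)
P=np.array([ray(c,u,w,z)[:2] for u,w in k[:,0]]).astype(np.float32);r=cv2.minAreaRect(P)
print(n,kind,"px",k[:,0].min(0),k[:,0].max(0),"ctr",np.round(r[0],1),"size",np.round(r[1],1),"ang",round(r[2],1))
v=im.copy();cv2.drawContours(v,[k],-1,(0,255,0),1);v=v[max(0,y0-15):y1+15,max(0,x0-15):x1+15]
s=min(800/v.shape[1],600/v.shape[0]);cv2.imwrite(f"pics/{n}_{kind}.png",cv2.resize(v,None,fx=s,fy=s,interpolation=cv2.INTER_NEAREST))
E
python3 obj.py w2 white 215 150 295 218 14
python3 obj.py w2 white 368 140 425 200 25
python3 obj.py w2 purple 340 120 440 215 25
cp pics/w2_white.png /tmp/x.png; python3 obj.py w2 white 215 150 295 218 7
```

```text
w2 white px [230 162] [283 210] ctr [663.5 219.2] size [55.9 51.3] ang 84.7
w2 white px [375 149] [416 193] ctr [668.8  80.5] size [39.4 44.1] ang 84.7
w2 purple px [355 128] [430 210] ctr [670.2  84.9] size [71. 82.] ang 84.8
w2 white px [230 162] [283 210] ctr [661.8 219.3] size [57.2 52.5] ang 84.7
```

View pics/w2_white.png

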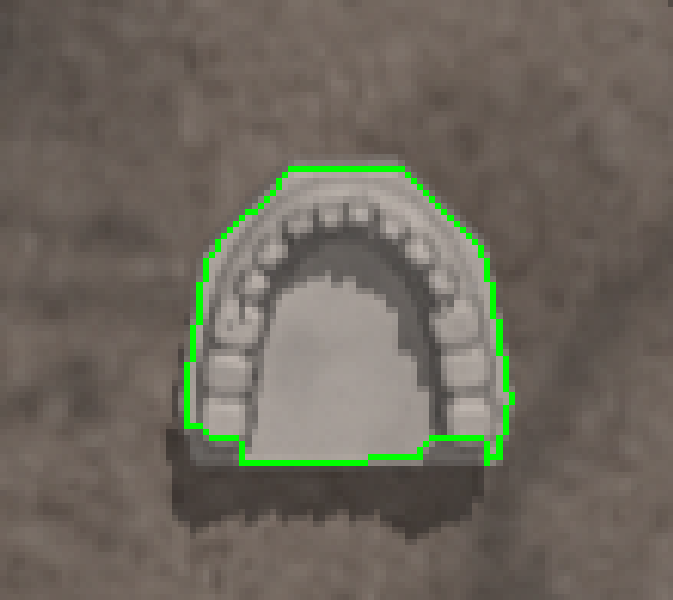

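```bash
python3 -c "
from h import *
plan(657.5,220,3,-95.2)"
```

```text
t 4.15 pos [663.4 220.1 141.7] jaw -95.13 tilt [-1. -0. -0.] F [ 0.   0.7 -0.5] w 92.0 q [0.32 0.53 1.52 0.   1.09 1.98]
turn about tool x (rad) 0.001
then shift m [0.1387 0.0006 0.0059]
```

```bash
python3 -m jog '0.035 0 0.006 0 0 0 0.0919;0.035 0 0 0 0 0 0.0919;0.03 0 0 0 0 0 0.0919;0.02 0 0 0 0 0 0.0919;0.012 0 0 0 0 0 0.0919;0.006 0 0 0 0 0 0.0919;0 0 0 0 0 0 0.0919' 20
python3 -m jog '0 0 0 0 0 0 0.03;0 0 0 0 0 0 0.03;0 0 0 0 0 0 0.03;0 0 0 0 0 0 0.03;0 0 0 0 0 0 0.03;0 0 0 0 0 0 0.03' 20
```

```text
clock: 4.85
ee_pos: [657.8, 221.7, 3.4]
eef_rot: [-2.177, 0.095, 2.176]
contact_force: [-0.6, 0.8, 0.3]
width: 92.0
clock: 5.45
ee_pos: [657.9, 221.4, 2.9]
eef_rot: [-2.176, 0.096, 2.176]
contact_force: [-0.2, -1.4, 3.4]
width: 56.1
```

```bash
python3 -m jog '-0.01 0 0 0 0 0 0.03;-0.02 0 0 0 0 0 0.03;-0.03 0 0 0 0 0 0.03;-0.03 0 0 0 0 0 0.03;-0.03 0 0 0 0 0 0.03;0 0 0 0 0 0 0.03'
python3 snap.py w3; python3 -c "
from h import *
plan(427,306,60,-85.6)"
```

```text
clock: 6.05
ee_pos: [660.4, 222.3, 127.7]
eef_rot: [-2.183, 0.093, 2.167]
contact_force: [0.6, 1.3, -1.8]
width: 56.6
t 6.1 pos [659.1 221.8 125.1] jaw -95.05 tilt [-1.    -0.002 -0.004] F [ 0.5 -0.6 -1.8] w 56.2 q [0.32 0.54 1.55 0.   1.05 1.98]
then shift m [0. 0. 0.]
t 6.1 pos [659.1 221.8 125.1] jaw -95.05 tilt [-1.    -0.002 -0.004] F [ 0.5 -0.6 -1.8] w 56.2 q [0.32 0.54 1.55 0.   1.05 1.98]
turn about tool x (rad) -0.165
then shift m [ 0.0651 -0.1017  0.2249]
```

View pics/w3_v.png

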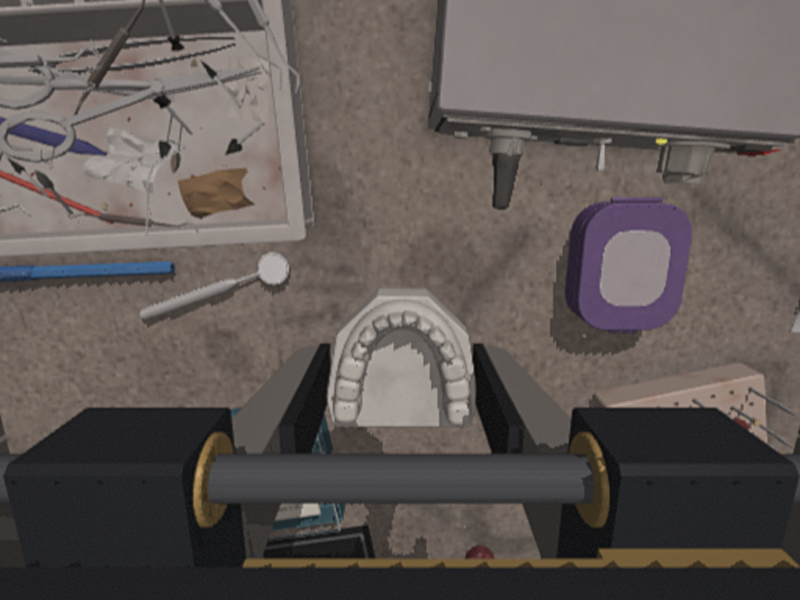

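The cast is held squarely between the fingers, with its heel at row 426 and its front at row 290 in the 800-wide picture.

```bash
python3 - <<'E'
import pickle
from h import *
c=pickle.load(open("pics/w3.pkl","rb"))
o,M=state()
for u,v,dz in [(401,426,11),(401,426,-3),(402,290,-3),(402,290,11),(333,418,11),(472,420,11)]:
    X=ray(c,u/1.5625,v/1.5625,o["ee_pos"][2]+dz); print(dz,(M.T@(X-o["ee_pos"])).round(1))
E
python3 -m jog '0 0 0 -0.083 0 0 0.03;0 0 0 -0.082 0 0 0.03;0.005 -0.017 0.037 0 0 0 0.03;0.01 -0.017 0.037 0 0 0 0.03;0.01 -0.017 0.037 0 0 0 0.03;0.01 -0.017 0.037 0 0 0 0.03;0.015 -0.017 0.037 0 0 0 0.03;0.015 -0.017 0.037 0 0 0 0.03'
python3 -m jog '0 0 0 0 0 0 0.03;0 0 0 0 0 0 0.03'
python3 -c "
from h import *
plan(427,306,6.5,-85.6)"
```

```text
11 [-11.1  -0.5  20.4]
-3 [ 2.9 -0.5 28.4]
-3 [  3.1  -0.1 -31.1]
11 [-10.9  -0.1 -34.4]
11 [-11.  -27.1  16.9]
11 [-11.1  27.2  17.7]
clock: 6.9
ee_pos: [426.1, 305.6, 56.0]
eef_rot: [2.18, 0.082, -2.184]
contact_force: [0.6, -0.1, -1.4]
width: 56.3
clock: 7.1
ee_pos: [427.0, 305.8, 56.4]
eef_rot: [2.178, 0.084, -2.183]
contact_force: [-0.1, 0.4, -2.1]
width: 56.5
t 7.1 pos [427.  305.8  56.4] jaw -85.5 tilt [-1.     0.001  0.002] F [-0.1  0.4 -2.1] w 56.5 q [ 0.62  0.41  1.97 -0.    0.76  2.11]
turn about tool x (rad) 0.002
then shift m [ 0.0499 -0.0002 -0.    ]
```

```bash
python3 -m jog '0.02 0 0 0 0 0 0.03;0.014 0 0 0 0 0 0.03;0.008 0 0 0 0 0 0.03;0.004 0 0 0 0 0 0.03;0.003 0 0 0 0 0 0.03;0.001 0 0 0 0 0 0.03;0 0 0 0 0 0 0.03;0 0 0 0 0 0 0.03'
```

```text
clock: 7.9
ee_pos: [428.8, 306.2, 8.0]
eef_rot: [2.183, 0.084, -2.182]
contact_force: [0.3, 0.1, -1.2]
width: 56.0
```

```bash
python3 -m jog '0.001 0 0.001 0 0 0 0.03;0 0 0 0 0 0 0.03'; python3 -m jog '0.0005 0 0 0 0 0 0.03;0 0 0 0 0 0 0.03'
```

```text
clock: 8.1
ee_pos: [427.4, 306.0, 6.7]
eef_rot: [2.182, 0.084, -2.182]
contact_force: [0.3, -0.3, -0.9]
width: 56.0
clock: 8.3
ee_pos: [427.5, 306.0, 6.1]
eef_rot: [2.182, 0.084, -2.182]
contact_force: [-0.1, 0.7, -1.5]
width: 56.4
```

```bash
python3 -m jog '0.0005 0 0 0 0 0 0.03;0 0 0 0 0 0 0.03'; python3 -m jog '0.0005 0 0 0 0 0 0.03;0 0 0 0 0 0 0.03'
```

```text
clock: 8.5
ee_pos: [427.6, 306.0, 5.9]
eef_rot: [2.182, 0.084, -2.182]
contact_force: [-1.6, -0.4, 3.5]
width: 56.0
clock: 8.7
ee_pos: [427.6, 306.1, 5.8]
eef_rot: [2.182, 0.084, -2.182]
contact_force: [-2.1, -1.0, 10.8]
width: 56.0
```

```bash
python3 -m jog '-0.0005 0 0 0 0 0 0.06;0 0 0 0 0 0 0.075;0 0 0 0 0 0 0.085;0 0 0 0 0 0 0.085;-0.01 0 0 0 0 0 0.085;-0.03 0 0 0 0 0 0.0919;-0.04 0 0 0 0 0 0.0919;-0.04 0 0 0 0 0 0.0919'
python3 -m jog '0 0 0 0 0 0 0.0919;0 0 0 0 0 0 0.0919';python3 snap.py w4; python3 pads.py w4
```

```text
clock: 9.5
ee_pos: [427.1, 305.7, 127.2]
eef_rot: [2.181, 0.083, -2.183]
contact_force: [-0.3, -0.2, -0.5]
width: 92.0
clock: 9.7
ee_pos: [428.1, 306.4, 126.9]
eef_rot: [2.185, 0.085, -2.181]
contact_force: [-0.3, -1.4, -0.2]
width: 92.0
t 9.75 pos [427.3 305.8 125.7] jaw -85.6 tilt [-1. -0. -0.] F [-0.1 -0.2  0. ] w 91.8 q [ 0.62  0.31  1.93 -0.    0.91  2.11]
then shift m [0. 0. 0.]
[[161. 260.]] 1914.0 ctr [340.1 406.6] size [ 37.9 103.5] ang 67.75
[[490. 186.]] 2455.0 ctr [449.3  65.3] size [64.2 47.8] ang 8.45
[[257. 180.]] 7642.5 ctr [435.2 306.6] size [96.3 92. ] ang 4.4
```

View pics/w4_v.png

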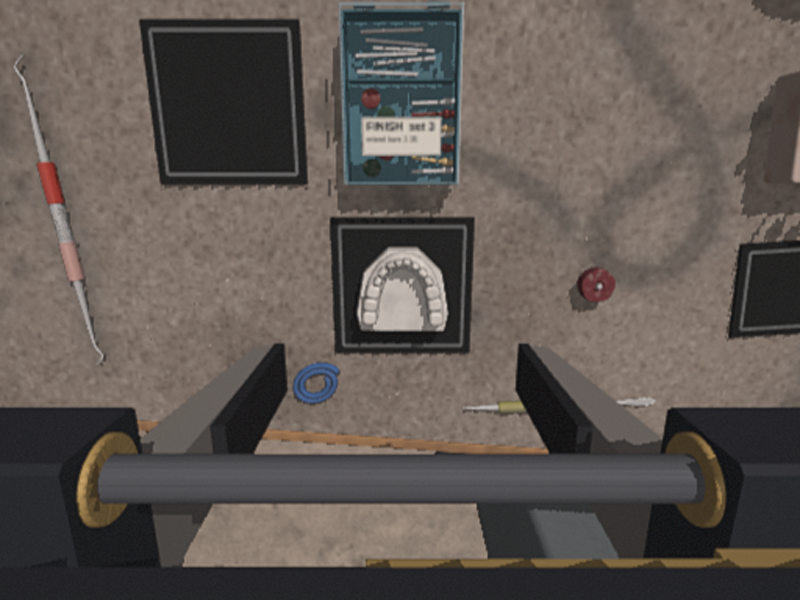

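```bash
python3 obj.py w4 white 215 145 300 218 17; python3 - <<'E'
import pickle
from h import *
c=pickle.load(open("pics/w4.pkl","rb"))
for nm,u,v,z in [("padfar",402,218,3),("padnear",402,353,3),("padL",333,285,3),("padR",472,285,3),("heel",402,331,17),("front top",402,247,17),("front bot",402,247,5),("castL",357,325,17),("castR",447,325,17)]:
    print(nm,ray(c,u/1.5625,v/1.5625,z).round(1))
E
python3 obj.py w4 red 355 160 405 205 9
```

```text
w4 white px [229 159] [286 211] ctr [433.6 306. ] size [52.3 56.7] ang 4.4
padfar [477.  309.5   3. ]
padnear [386.2 302.5   3. ]
padL [430.2 351.4   3. ]
padR [437.1 260.3   3. ]
heel [406.6 304.1  17. ]
front top [460.5 308.3  17. ]
front bot [458.9 308.1   5. ]
castL [408.4 333.2  17. ]
castR [412.8 275.7  17. ]
w4 red px [370 172] [392 192] ctr [445.  182.3] size [22.9 20.1] ang 57.1
```

```bash
python3 - <<'E'
import pickle
from h import *
c=pickle.load(open("pics/w2.pkl","rb"));t=bot.get_calibration("top");s=bot.get_calibration("side")
for z in(0,40,60,80,100):
    print(z,"w2 front top edge",ray(c,600/1.5625,137/1.5625,z).round(0)[:2],"top front edge",ray(t,278,92,z).round(0)[:2],"side corner(127?)",ray(s,203,130,z).round(0)[:2], "top corner",ray(t,315,97,z).round(0)[:2])
plan(668,80.5,140,-95.2)
E
```

```text
0 w2 front top edge [750.  83.] top front edge [763. 107.] side corner(127?) [ 809. -101.] top corner [748.  15.]
40 w2 front top edge [748. 100.] top front edge [749. 110.] side corner(127?) [766. -27.] top corner [734.  22.]
60 w2 front top edge [747. 108.] top front edge [741. 111.] side corner(127?) [744.  11.] top corner [727.  25.]
80 w2 front top edge [746. 116.] top front edge [734. 113.] side corner(127?) [722.  48.] top corner [721.  29.]
100 w2 front top edge [745. 125.] top front edge [727. 114.] side corner(127?) [700.  85.] top corner [714.  33.]
t 9.75 pos [427.3 305.8 125.7] jaw -85.6 tilt [-1. -0. -0.] F [-0.1 -0.2  0. ] w 91.8 q [ 0.62  0.31  1.93 -0.    0.91  2.11]
turn about tool x (rad) 0.168
then shift m [-0.0143  0.2026 -0.2601]
```

```bash
python3 -m jog '0 0 0 0.084 0 0 0.0919;0 0 0 0.084 0 0 0.0919;-0.005 0.029 -0.037 0 0 0 0.0919;-0.005 0.029 -0.037 0 0 0 0.0919;-0.004 0.029 -0.037 0 0 0 0.0919;0 0.029 -0.037 0 0 0 0.0919;0 0.029 -0.037 0 0 0 0.0919;0 0.029 -0.037 0 0 0 0.0919'
python3 -m jog '0 0.0286 -0.038 0 0 0 0.0919;0 0 0 0 0 0 0.0919;0 0 0 0 0 0 0.0919';python3 snap.py w5; python3 -c "
from h import *
plan(668,80.5,6,-95.2)"
```

```text
clock: 10.55
ee_pos: [632.8, 110.7, 137.6]
eef_rot: [-2.172, 0.1, 2.178]
contact_force: [-0.3, 0.7, -0.3]
width: 92.0
clock: 10.85
ee_pos: [667.1, 79.6, 137.3]
eef_rot: [-2.17, 0.102, 2.178]
contact_force: [-0.8, -0.3, -0.4]
width: 91.6
t 10.9 pos [666.4  80.5 137.7] jaw -95.26 tilt [-1.     0.     0.004] F [-0.8  0.  -0.4] w 91.9 q [0.12 0.5  1.59 0.   1.06 1.78]
then shift m [0. 0. 0.]
t 10.9 pos [666.4  80.5 137.7] jaw -95.26 tilt [-1.     0.     0.004] F [-0.8  0.  -0.4] w 91.9 q [0.12 0.5  1.59 0.   1.06 1.78]
turn about tool x (rad) -0.001
then shift m [ 1.317e-01 -1.000e-04 -1.600e-03]
```

View pics/w5_v.png

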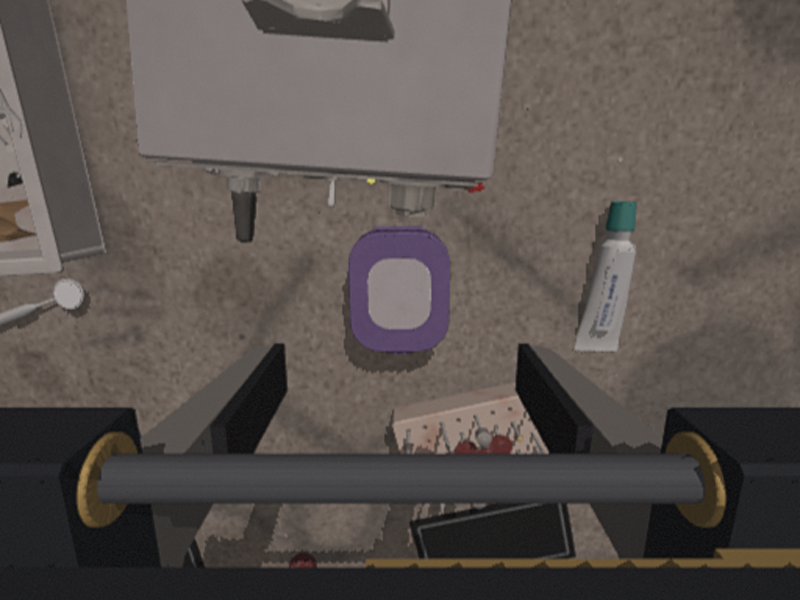

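```bash
python3 obj.py w5 white 228 160 285 215 25; python3 -m jog '0.035 0 -0.001 0 0 0 0.0919;0.035 0 0 0 0 0 0.0919;0.03 0 0 0 0 0 0.0919;0.018 0 0 0 0 0 0.0919;0.01 0 0 0 0 0 0.0919;0.004 0 0 0 0 0 0.0919;0 0 0 0 0 0 0.0919' 12
python3 -m jog '0 0 0 0 0 0 0.05;0 0 0 0 0 0 0.05;0 0 0 0 0 0 0.05;0 0 0 0 0 0 0.05;0 0 0 0 0 0 0.05;0 0 0 0 0 0 0.05' 12
```

```text
w5 white px [236 166] [275 209] ctr [669.   80.4] size [38.9 43.9] ang 84.6
clock: 11.6
ee_pos: [669.3, 80.8, 8.0]
eef_rot: [-2.175, 0.099, 2.174]
contact_force: [0.7, 0.4, -0.7]
width: 91.8
clock: 12.2
ee_pos: [669.4, 80.4, 8.2]
eef_rot: [-2.176, 0.099, 2.174]
contact_force: [-1.6, -0.1, 5.9]
width: 63.9
```

```bash
python3 -m jog '-0.01 0 0 0 0 0 0.05;-0.02 0 0 0 0 0 0.05;-0.03 0 0 0 0 0 0.05;-0.03 0 0 0 0 0 0.05;-0.03 0 0 0 0 0 0.05;0 0 0 0 0 0 0.05'
python3 snap.py w6; python3 -c "
from h import *
plan(535.6,419.2,120,-85.6)"
```

```text
clock: 12.8
ee_pos: [671.7, 80.8, 132.7]
eef_rot: [-2.182, 0.098, 2.166]
contact_force: [0.7, 0.2, 0.3]
width: 64.1
t 12.85 pos [670.4  80.6 130.2] jaw -95.23 tilt [-1.    -0.001 -0.004] F [-0.1  0.1 -0.6] w 63.7 q [0.12 0.51 1.59 0.   1.04 1.78]
then shift m [0. 0. 0.]
t 12.85 pos [670.4  80.6 130.2] jaw -95.23 tilt [-1.    -0.001 -0.004] F [-0.1  0.1 -0.6] w 63.7 q [0.12 0.51 1.59 0.   1.04 1.78]
turn about tool x (rad) -0.168
then shift m [ 0.0102 -0.348   0.1085]
```

View pics/w6_v.png

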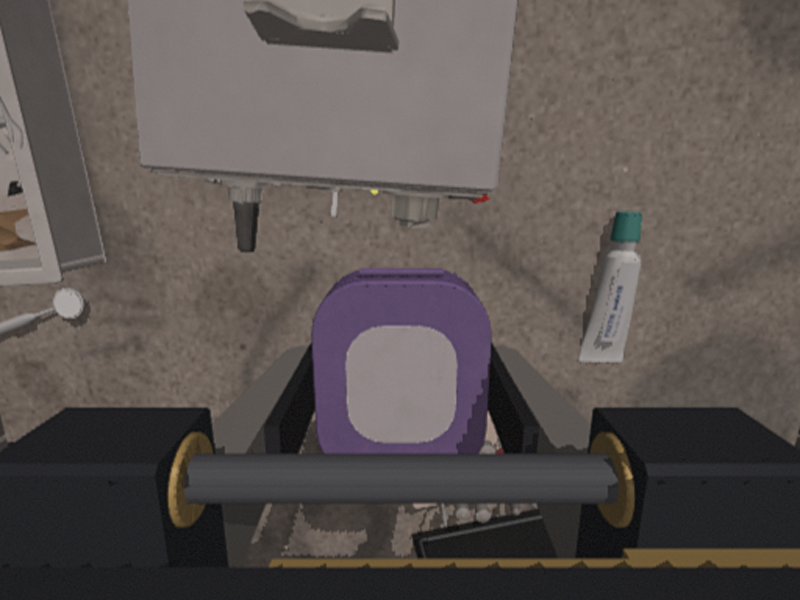

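```bash
python3 - <<'E'
import pickle
from h import *
c=pickle.load(open("pics/w6.pkl","rb"))
o,M=state()
for u,v,dz in [(402,325,17),(402,443,17)]:
    X=ray(c,u/1.5625,v/1.5625,o["ee_pos"][2]+dz); print(dz,(M.T@(X-o["ee_pos"])).round(1))
E
python3 -m jog '0 0 0 -0.084 0 0 0.05;0 0 0 -0.084 0 0 0.05;0 -0.0386 0.012 0 0 0 0.05;0 -0.0386 0.012 0 0 0 0.05;0 -0.0386 0.012 0 0 0 0.05;0 -0.0386 0.012 0 0 0 0.05;0 -0.0386 0.012 0 0 0 0.05;0 -0.0386 0.012 0 0 0 0.05'
python3 -m jog '0.005 -0.0386 0.012 0 0 0 0.05;0.005 -0.0386 0.012 0 0 0 0.05;0 -0.0386 0.012 0 0 0 0.05;0 0 0 0 0 0 0.05;0 0 0 0 0 0 0.05'
python3 -c "
from h import *
plan(535.6,419.2,60,-85.6)"
```

```text
17 [-16.9   0.1 -23.1]
17 [-17.1   0.1  24. ]
clock: 13.65
ee_pos: [577.7, 306.7, 126.1]
eef_rot: [2.179, 0.083, -2.184]
contact_force: [0.2, -0.4, -0.7]
width: 63.8
clock: 14.15
ee_pos: [533.5, 418.7, 116.1]
eef_rot: [2.178, 0.084, -2.182]
contact_force: [0.8, -0.4, -0.3]
width: 63.6
t 14.15 pos [533.5 418.7 116.1] jaw -85.48 tilt [-1.     0.001  0.002] F [ 0.8 -0.4 -0.3] w 63.6 q [ 0.66  0.53  1.59 -0.    1.02  2.16]
turn about tool x (rad) 0.002
then shift m [ 0.0561 -0.0004 -0.0022]
```

```bash
python3 - <<'E'
import pickle
from h import *
c=pickle.load(open("pics/w4.pkl","rb"))
P=np.array([ray(c,u/1.5625,v/1.5625,3) for u,v in [(139,20),(299,19),(307,184),(161,186)]]);print(P.round(1),P.mean(0))
E
python3 -m jog '0.03 0 -0.002 0 0 0 0.05;0.03 0 0 0 0 0 0.05;0.02 0 0 0 0 0 0.05;0.01 0 0 0 0 0 0.05;0.006 0 0 0 0 0 0.05;0.004 0 0 0 0 0 0.05;0 0 0 0 0 0 0.05;0 0 0 0 0 0 0.05'
```

```text
[[576.9 468.    3. ]
 [584.3 376.8   3. ]
 [493.3 370.    3. ]
 [485.2 460.6   3. ]] [534.92655368 418.8446353    3.        ]
clock: 14.95
ee_pos: [537.2, 419.0, 18.5]
eef_rot: [2.184, 0.085, -2.181]
contact_force: [-0.5, -0.1, -0.9]
width: 63.9
```

```bash
python3 -m jog '0.003 0 0.001 0 0 0 0.05;0.002 0 0 0 0 0 0.05;0 0 0 0 0 0 0.05'; python3 -m jog '0.001 0 0 0 0 0 0.05;0 0 0 0 0 0 0.05'; python3 -m jog '0.001 0 0 0 0 0 0.05;0 0 0 0 0 0 0.05'
```

```text
clock: 15.25
ee_pos: [535.5, 418.6, 12.5]
eef_rot: [2.182, 0.084, -2.182]
contact_force: [0.0, 0.0, -0.1]
width: 63.9
clock: 15.45
ee_pos: [535.6, 418.6, 11.5]
eef_rot: [2.182, 0.084, -2.182]
contact_force: [-0.4, -0.0, -0.0]
width: 64.2
clock: 15.65
ee_pos: [535.7, 418.7, 11.2]
eef_rot: [2.182, 0.084, -2.182]
contact_force: [-2.3, -0.3, 5.1]
width: 63.9
```

```bash
python3 -m jog '-0.0005 0 0 0 0 0 0.068;0 0 0 0 0 0 0.074;0 0 0 0 0 0 0.074;0 0 0 0 0 0 0.074;-0.01 0 0 0 0 0 0.074;-0.03 0 0 0 0 0 0.074;-0.04 0 0 0 0 0 0.0919;-0.04 0 0 0 0 0 0.0919'
python3 -m jog '0 0 0 0 0 0 0.0919;0 0 0 0 0 0 0.0919';python3 snap.py w7; python3 obj.py w7 white 225 155 290 230 28;python3 obj.py w7 purple 205 120 310 250 28
```

```text
clock: 16.45
ee_pos: [535.4, 418.4, 132.7]
eef_rot: [2.181, 0.083, -2.183]
contact_force: [1.1, 0.5, -0.1]
width: 87.5
clock: 16.65
ee_pos: [536.2, 419.0, 132.8]
eef_rot: [2.185, 0.086, -2.181]
contact_force: [0.1, -0.7, -0.3]
width: 91.9
t 16.7 pos [535.4 418.4 131.2] jaw -85.6 tilt [-1.  0.  0.] F [-0.4 -0.5  0.7] w 91.9 q [0.66 0.52 1.58 0.   1.05 2.16]
then shift m [0. 0. 0.]
w7 white px [237 170] [277 215] ctr [535.6 418.7] size [45.  39.1] ang 4.4
w7 purple px [223 149] [290 232] ctr [536.5 418.9] size [82.9 64.7] ang 4.4
```

View pics/w7_v.png

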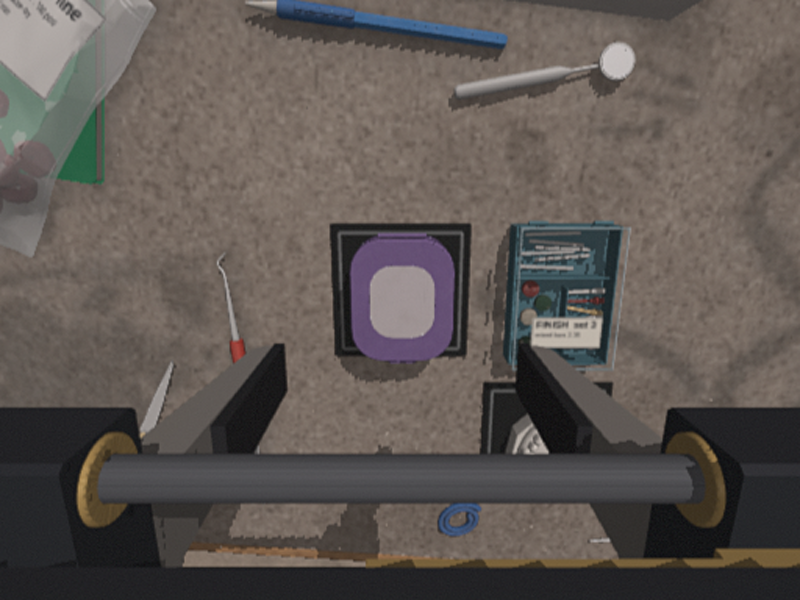

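The case sits on padL at 4.4°, with the lid centre at (535.6, 418.7) and the pad centre at about (535.3, 419). The wheel is next.

```bash
python3 -c "
from h import *
plan(440,182,100,-85.6)"
```

```text
t 16.7 pos [535.4 418.4 131.2] jaw -85.6 tilt [-1.  0.  0.] F [-0.4 -0.5  0.7] w 91.9 q [0.66 0.52 1.58 0.   1.05 2.16]
turn about tool x (rad) 0.0
then shift m [0.0312 0.2284 0.1132]
```

```bash
python3 -m jog '0 0.032 0.016 0 0 0 0.06;0 0.033 0.016 0 0 0 0.06;0 0.033 0.016 0 0 0 0.06;0 0.033 0.016 0 0 0 0.06;0.01 0.033 0.016 0 0 0 0.06;0.01 0.033 0.016 0 0 0 0.06;0.011 0.032 0.017 0 0 0 0.06;0 0 0 0 0 0 0.06'
python3 -m jog '0 0 0 0 0 0 0.06;0 0 0 0 0 0 0.06';python3 snap.py w8; python3 obj.py w8 red 225 140 290 220 10;python3 -c "
from h import *
plan(445,182,100,-85.6)"
```

```text
clock: 17.5
ee_pos: [435.7, 177.5, 97.2]
eef_rot: [2.173, 0.078, -2.19]
contact_force: [-0.5, 1.1, 0.4]
width: 60.0
clock: 17.7
ee_pos: [441.2, 182.3, 100.0]
eef_rot: [2.183, 0.084, -2.182]
contact_force: [0.5, -0.4, -0.5]
width: 60.1
t 17.75 pos [441.3 182.5 100.1] jaw -85.57 tilt [-1. -0. -0.] F [-0.9  0.3  0.8] w 60.4 q [0.39 0.28 2.04 0.   0.82 1.88]
then shift m [0. 0. 0.]
w8 red px [248 180] [270 203] ctr [445.6 180.4] size [21.7 20.2] ang 4.3
t 17.75 pos [441.3 182.5 100.1] jaw -85.57 tilt [-1. -0. -0.] F [-0.9  0.3  0.8] w 60.4 q [0.39 0.28 2.04 0.   0.82 1.88]
turn about tool x (rad) 0.001
then shift m [ 0.0001  0.0008 -0.0037]
```

View pics/w8_v.png

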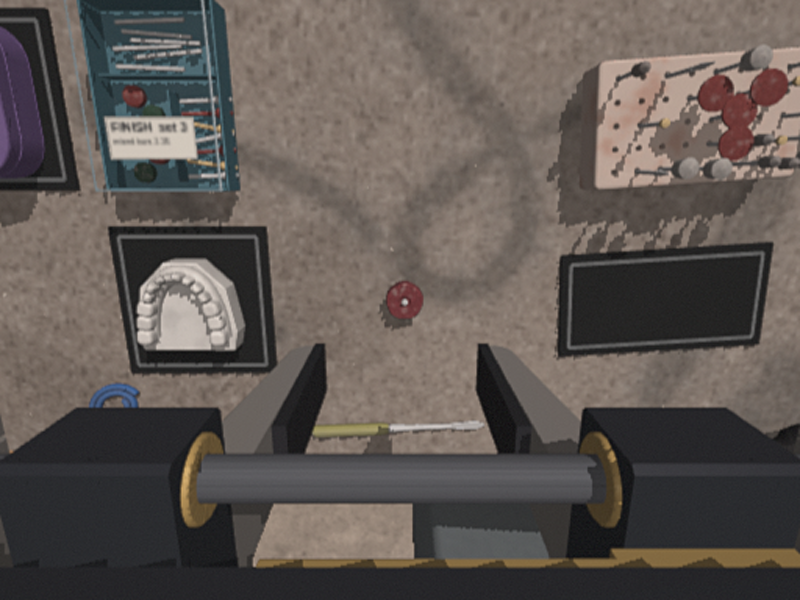

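View pics/w8_red.png

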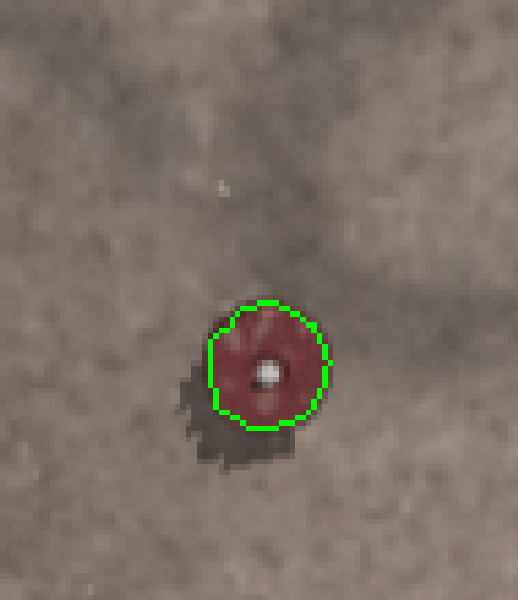

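```bash
python3 pads.py w8; python3 -m jog '0.03 0.002 -0.004 0 0 0 0.05;0.03 0 0 0 0 0 0.05;0.02 0 0 0 0 0 0.05;0.01 0 0 0 0 0 0.05;0.005 0 0 0 0 0 0.05;0.002 0 0 0 0 0 0.05;0 0 0 0 0 0 0.05' 6
python3 -c "
from h import *
plan(445.5,180.5,2,-85.6)"
```

```text
[[193. 259.]] 1396.5 ctr [370.6 241.7] size [26.4 84.6] ang 75.57
[[424. 191.]] 8456.5 ctr [454.8  26.1] size [ 64.4 123.9] ang 7.7
[[123. 193.]] 5301.5 ctr [432.5 305.7] size [90.4 91.8] ang 4.35
[[24. 68.]] 3091.0 ctr [537.7 393.7] size [91.7 44.5] ang 2.95
[[92. 24.]] 2653.5 ctr [564.9 320.8] size [54.7 73.8] ang 4.35
clock: 18.45
ee_pos: [445.2, 180.3, 3.5]
eef_rot: [2.183, 0.084, -2.181]
contact_force: [0.3, -0.4, -0.4]
width: 50.0
t 18.45 pos [445.2 180.3   3.5] jaw -85.59 tilt [-1.    -0.    -0.001] F [ 0.3 -0.4 -0.4] w 50.0 q [0.38 0.46 2.09 0.   0.6  1.88]
turn about tool x (rad) 0.0
then shift m [ 0.0015 -0.0002 -0.0003]
```

```bash
python3 -m jog '0.001 0 0 0 0 0 0.01;0 0 0 0 0 0 0.01;0 0 0 0 0 0 0.01;0 0 0 0 0 0 0.01;0 0 0 0 0 0 0.01;0 0 0 0 0 0 0.01;0 0 0 0 0 0 0.01' 6
python3 -m jog '-0.01 0 0 0 0 0 0.01;-0.02 0 0 0 0 0 0.01;-0.03 0 0 0 0 0 0.01;-0.03 0 0 0 0 0 0.01;-0.03 0 0 0 0 0 0.01;0 0 0 0 0 0 0.01;0 0 0 0 0 0 0.01';python3 snap.py w9;python3 -c "
from h import *
plan(535.6,418.7,110,-85.6)"
```

```text
clock: 19.15
ee_pos: [444.9, 180.0, 2.3]
eef_rot: [2.183, 0.084, -2.182]
contact_force: [0.5, -0.1, 5.4]
width: 20.9
clock: 19.85
ee_pos: [444.9, 180.0, 122.8]
eef_rot: [2.184, 0.084, -2.181]
contact_force: [-0.4, -0.2, -0.2]
width: 20.8
t 19.9 pos [444.3 179.7 121.9] jaw -85.6 tilt [-1.  0.  0.] F [-0.4 -0.2 -0.3] w 21.2 q [ 0.38  0.25  2.02 -0.    0.87  1.88]
then shift m [0. 0. 0.]
t 19.9 pos [444.3 179.7 121.9] jaw -85.6 tilt [-1.  0.  0.] F [-0.4 -0.2 -0.3] w 21.2 q [ 0.38  0.25  2.02 -0.    0.87  1.88]
turn about tool x (rad) 0.0
then shift m [ 0.0119 -0.2312 -0.1094]
```

View pics/w9_v.png

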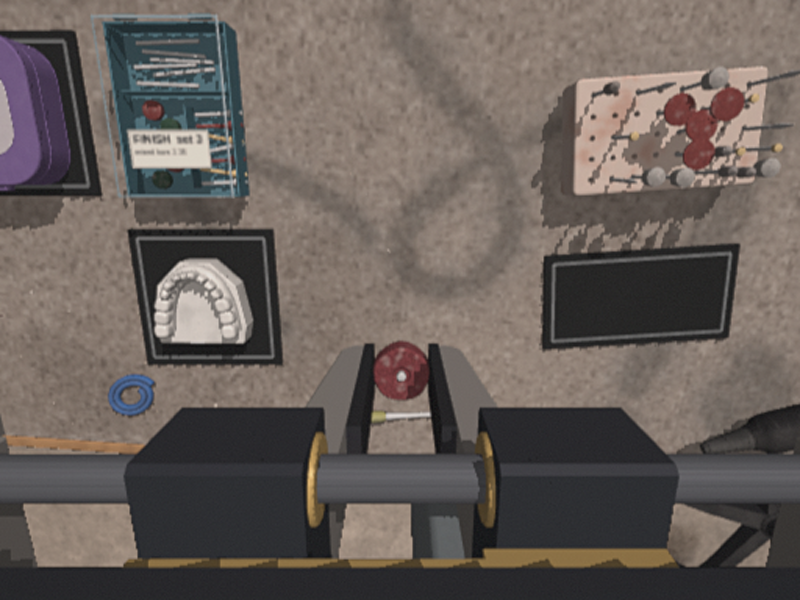

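The wheel is held upright at (401,371).

```bash
python3 - <<'E'
import pickle
from h import *
c=pickle.load(open("pics/w9.pkl","rb"))
o,M=state()
for u,v,dz in [(402,341,8),(402,400,8),(402,376,10)]:
    X=ray(c,u/1.5625,v/1.5625,o["ee_pos"][2]+dz); print(dz,(M.T@(X-o["ee_pos"])).round(1))
E
python3 -m jog '0 -0.033 -0.0156 0 0 0 0.01;0 -0.033 -0.0156 0 0 0 0.01;0 -0.033 -0.0156 0 0 0 0.01;0 -0.033 -0.0156 0 0 0 0.01;0 -0.033 -0.0156 0 0 0 0.01;0 -0.033 -0.0156 0 0 0 0.01;0 -0.033 -0.0158 0 0 0 0.01;0 0 0 0 0 0 0.01'
python3 -m jog '0.02 0 0 0 0 0 0.01;0.02 0 0 0 0 0 0.01;0.02 0 0 0 0 0 0.01;0.015 0 0 0 0 0 0.01;0.005 0 0 0 0 0 0.01;0 0 0 0 0 0 0.01;0 0 0 0 0 0 0.01'
python3 snap.py w10;python3 -c "
from h import *
plan(535.6,418.7,31,-85.6)"
```

```text
8 [ -8.    0.2 -13.8]
8 [-8.   0.1 10.5]
10 [-10.    0.1  -0.5]
clock: 20.7
ee_pos: [536.5, 421.9, 120.0]
eef_rot: [2.181, 0.086, -2.182]
contact_force: [0.3, -0.2, -0.5]
width: 20.9
clock: 21.4
ee_pos: [536.4, 418.8, 42.6]
eef_rot: [2.183, 0.084, -2.182]
contact_force: [-0.2, -0.2, 0.3]
width: 21.2
t 21.45 pos [536.6 418.9  43. ] jaw -85.6 tilt [-1.    -0.001 -0.001] F [ 0.2 -0.9  0.3] w 21.1 q [ 0.66  0.62  1.62 -0.    0.9   2.15]
then shift m [0. 0. 0.]
t 21.45 pos [536.6 418.9  43. ] jaw -85.6 tilt [-1.    -0.001 -0.001] F [ 0.2 -0.9  0.3] w 21.1 q [ 0.66  0.62  1.62 -0.    0.9   2.15]
turn about tool x (rad) -0.0
then shift m [0.012  0.0002 0.001 ]
```

View pics/w10_v.png

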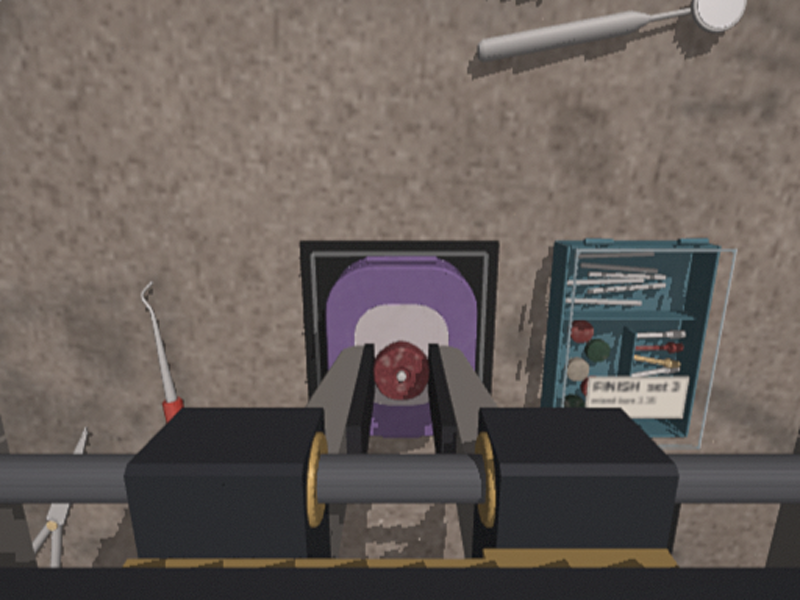

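```bash
python3 -m jog '0.005 0 0.0018 0 0 0 0.01;0.004 0 0 0 0 0 0.01;0.002 0 0 0 0 0 0.01;0 0 0 0 0 0 0.01;0 0 0 0 0 0 0.01'; python3 -m jog '0.001 0 0 0 0 0 0.01;0 0 0 0 0 0 0.01'
```

```text
clock: 21.95
ee_pos: [534.3, 418.5, 31.1]
eef_rot: [2.182, 0.084, -2.182]
contact_force: [-0.0, -0.4, 0.2]
width: 20.8
clock: 22.15
ee_pos: [534.4, 418.6, 30.6]
eef_rot: [2.183, 0.084, -2.182]
contact_force: [-0.5, -0.4, 3.9]
width: 20.8
```

```bash
python3 -m jog '-0.0004 0 0 0 0 0 0.03;0 0 0 0 0 0 0.045;0 0 0 0 0 0 0.045;-0.005 0 0 0 0 0 0.045;-0.02 0 0 0 0 0 0.045;-0.03 0 0 0 0 0 0.045;-0.03 0 0 0 0 0 0.07;-0.03 0 0 0 0 0 0.07'
python3 -m jog '0 0 0 0 0 0 0.07;0 0 0 0 0 0 0.07';python3 snap.py w11; python3 obj.py w11 red 235 150 290 230 38;python3 obj.py w11 purple 200 130 310 250 28;python3 obj.py w11 white 225 155 290 230 28;python3 -c "
from h import *
plan(648,-60,140,-90)"
```

```text
clock: 22.95
ee_pos: [534.2, 418.4, 146.9]
eef_rot: [2.182, 0.084, -2.182]
contact_force: [1.2, -0.5, -0.5]
width: 59.0
clock: 23.15
ee_pos: [534.6, 418.7, 146.4]
eef_rot: [2.184, 0.085, -2.181]
contact_force: [-0.9, -0.2, -0.8]
width: 69.5
t 23.2 pos [533.9 418.2 145.1] jaw -85.6 tilt [-1.  0.  0.] F [ 0.5 -0.2 -0.2] w 70.1 q [0.66 0.5  1.57 0.   1.07 2.16]
then shift m [0. 0. 0.]
w11 red px [246 180] [267 201] ctr [534.4 419.1] size [20.4 21.3] ang 50.6
w11 purple px [225 146] [289 225] ctr [536.6 418.7] size [82.3 64.6] ang 3.5
w11 white px [237 166] [276 209] ctr [535.5 418.8] size [45.1 39.3] ang 5.3
t 23.2 pos [533.9 418.2 145.1] jaw -85.6 tilt [-1.  0.  0.] F [ 0.5 -0.2 -0.2] w 70.1 q [0.66 0.5  1.57 0.   1.07 2.16]
turn about tool x (rad) 0.077
then shift m [ 0.0051  0.4782 -0.1141]
```

View pics/w11_v.png

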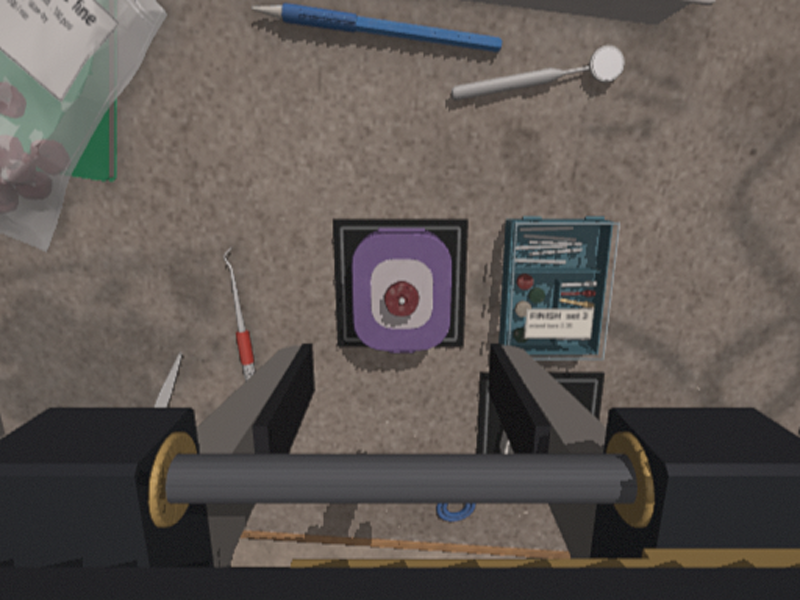

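```bash
python3 -m jog '0 0 0 0.077 0 0 0.07;0 0.04 -0.0095 0 0 0 0.07;0 0.04 -0.0095 0 0 0 0.07;0 0.04 -0.0095 0 0 0 0.07;0 0.04 -0.0095 0 0 0 0.07;0 0.04 -0.0095 0 0 0 0.07;0 0.04 -0.0095 0 0 0 0.07;0 0.04 -0.0095 0 0 0 0.07'
python3 -m jog '0 0.04 -0.0095 0 0 0 0.07;0 0.04 -0.0095 0 0 0 0.07;0 0.04 -0.0095 0 0 0 0.07;0 0.04 -0.0095 0 0 0 0.07;0 0.038 -0.0095 0 0 0 0.07;0 0 0 0 0 0 0.07;0 0 0 0 0 0 0.07'
python3 snap.py w12
```

```text
clock: 24.0
ee_pos: [599.9, 136.7, 143.9]
eef_rot: [2.218, -0.001, -2.224]
contact_force: [0.6, 0.8, -0.4]
width: 70.0
clock: 24.7
ee_pos: [647.2, -60.1, 143.9]
eef_rot: [-2.217, 0.002, 2.223]
contact_force: [0.3, 0.0, 0.2]
width: 70.0
t 24.75 pos [647.2 -59.1 144.2] jaw -90.05 tilt [-1.    -0.001  0.002] F [ 0.2 -0.2 -0.6] w 69.9 q [-0.09  0.46  1.64  0.    1.05  1.48]
then shift m [0. 0. 0.]
```

View pics/w12_v.png

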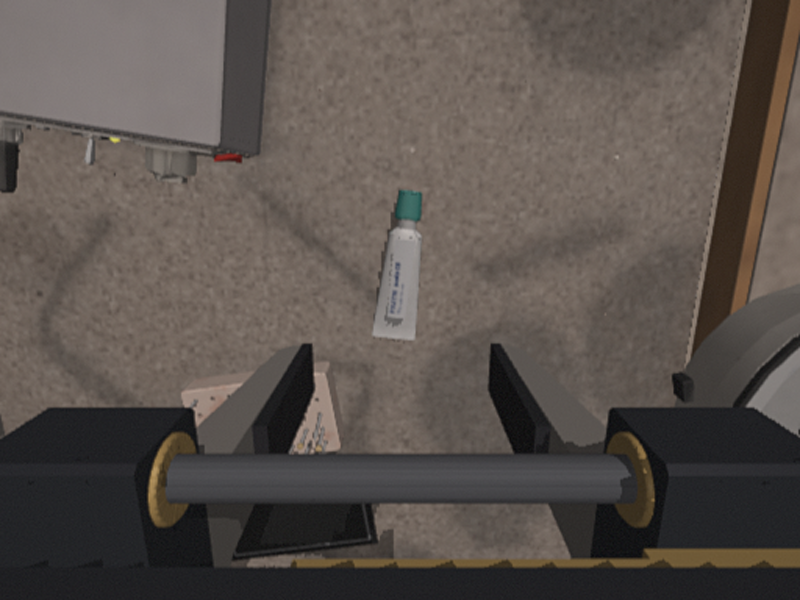

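```bash
python3 - <<'E'
import pickle
from h import *
c=pickle.load(open("pics/w12.pkl","rb"))
f=lambda u,v,z:ray(c,u/1.5625,v/1.5625,z)[:2]
for za,zb in((10,4),(12,12),(12,3)):
    a=f(411,189,za);b=f(394.5,339,zb);d=a-b
    print(za,zb,a.round(1),b.round(1),"len",np.hypot(*d).round(1),"mid",((a+b)/2).round(1),"ang",np.degrees(np.arctan2(d[1],d[0])).round(2))
s1=(f(391,234,12)+f(420.5,236,12))/2;s2=(f(374,335,6)+f(414.5,340,6))/2;d=s1-s2;print("body",s1,s2,np.degrees(np.arctan2(d[1],d[0])))
im=cv2.imread("pics/w12.png");cv2.imwrite("pics/tube.png",cv2.resize(im[110:230,210:300],(450,600),interpolation=cv2.INTER_NEAREST))
E
```

```text
10 4 [713.2 -66.8] [608.9 -55.4] len 104.9 mid [661.  -61.1] ang -6.23
12 12 [713.2 -66.7] [611.8 -55.5] len 102.1 mid [662.5 -61.1] ang -6.31
12 3 [713.2 -66.7] [608.6 -55.4] len 105.3 mid [660.9 -61.1] ang -6.19
body [683.91290958 -63.37096885] [610.75536322 -55.27107482] -6.317970341264499
```

View pics/tube.png

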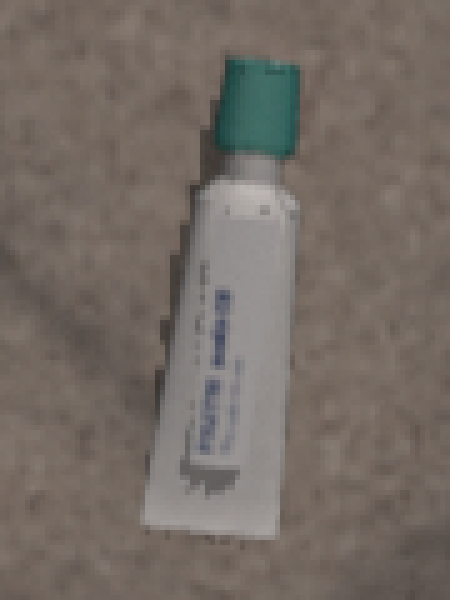

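```bash
python3 -m jog '0 0 0 -0.149 0 0 0.07;0 0 0 -0.149 0 0 0.07;0 0 0 -0.149 0 0 0.07;0 0 0 -0.149 0 0 0.07;0 0 0 -0.149 0 0 0.07;0 0 0 -0.149 0 0 0.07;0 0 0 -0.149 0 0 0.07;0 0 0 -0.149 0 0 0.07'
python3 -m jog '0 0 0 -0.149 0 0 0.07;0 0 0 -0.149 0 0 0.07;0 0 0 -0.149 0 0 0.07;0 0 0 -0.149 0 0 0.07;0 0 0 -0.149 0 0 0.07;0 0 0 -0.149 0 0 0.07;0 0 0 -0.149 0 0 0.07;0 0 0 -0.149 0 0 0.07'
python3 -m jog '0 0 0 -0.149 0 0 0.07;0 0 0 -0.149 0 0 0.07;0 0 0 -0.149 0 0 0.07;0 0 0 -0.149 0 0 0.07;0 0 0 -0.053 0 0 0.07;0 0 0 0 0 0 0.07;0 0 0 0 0 0 0.07'
python3 snap.py w13; python3 -c "
from h import *
plan(661,-61,4,83.8)"
```

```text
clock: 25.55
ee_pos: [647.5, -57.5, 145.0]
eef_rot: [1.477, 1.011, -1.478]
contact_force: [-0.1, -0.0, -0.1]
width: 70.3
clock: 26.35
ee_pos: [647.5, -57.5, 144.9]
eef_rot: [0.586, 1.491, -0.586]
contact_force: [-0.3, -0.5, 0.2]
width: 69.8
clock: 27.05
ee_pos: [647.7, -58.3, 145.1]
eef_rot: [0.086, 1.57, -0.086]
contact_force: [-1.1, -0.8, 0.2]
width: 69.7
t 27.1 pos [647.9 -58.5 145.2] jaw 83.73 tilt [-1.     0.    -0.001] F [-0.7 -0.4  1. ] w 70.4 q [-0.09  0.46  1.64  0.    1.05 -1.55]
then shift m [0. 0. 0.]
t 27.1 pos [647.9 -58.5 145.2] jaw 83.73 tilt [-1.     0.    -0.001] F [-0.7 -0.4  1. ] w 70.4 q [-0.09  0.46  1.64  0.    1.05 -1.55]
turn about tool x (rad) -0.001
then shift m [ 0.1412 -0.001   0.0133]
```

View pics/w13_v.png

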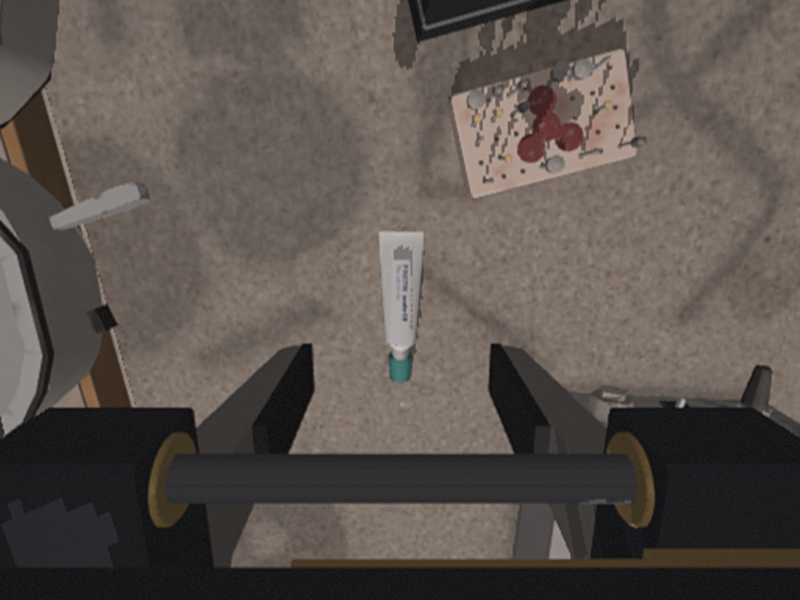

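```bash
python3 - <<'E'
import pickle
from h import *
c=pickle.load(open("pics/w13.pkl","rb"))
f=lambda u,v,z:ray(c,u/1.5625,v/1.5625,z)[:2]
for za,zb in((12,4),(10,3)):
    a=f(400,381,za);b=f(401.5,232,zb);d=a-b
    print(a.round(1),b.round(1),"len",np.hypot(*d).round(1),"mid",((a+b)/2).round(1),"ang",np.degrees(np.arctan2(d[1],d[0])).round(2))
E
python3 -m jog '0.035 0 0.013 0 0 0 0.07;0.035 0 0 0 0 0 0.07;0.03 0 0 0 0 0 0.07;0.02 0 0 0 0 0 0.07;0.014 0 0 0 0 0 0.07;0.006 0 0 0 0 0 0.07;0 0 0 0 0 0 0.07'
python3 -c "
from h import *
plan(661,-61,4,83.8)"
```

```text
[714.4 -66.1] [609.8 -53.5] len 105.4 mid [662.1 -59.8] ang -6.88
[715.3 -66.2] [609.9 -53.5] len 106.2 mid [662.6 -59.9] ang -6.88
clock: 27.8
ee_pos: [660.9, -60.8, 5.1]
eef_rot: [0.086, 1.57, -0.086]
contact_force: [0.1, 0.2, 0.3]
width: 70.0
t 27.8 pos [660.9 -60.8   5.1] jaw 83.75 tilt [-1.     0.    -0.001] F [0.1 0.2 0.3] w 70.0 q [-0.09  0.65  1.68  0.    0.82 -1.56]
turn about tool x (rad) -0.001
then shift m [ 0.0011 -0.0002  0.0001]
```

```bash
python3 -m jog '0.001 0 0.0005 0 0 0 0.02;0 0 0 0 0 0 0.02;0 0 0 0 0 0 0.02;0 0 0 0 0 0 0.02;0 0 0 0 0 0 0.02;0 0 0 0 0 0 0.02;0 0 0 0 0 0 0.02' 12
python3 -m jog '-0.01 0 0 0 0 0 0.02;-0.02 0 0 0 0 0 0.02;-0.03 0 0 0 0 0 0.02;-0.03 0 0 0 0 0 0.02;-0.03 0 0 0 0 0 0.02;-0.02 0 0 0 0 0 0.02;0 0 0 0 0 0 0.02'
python3 snap.py w14; python3 -c "
from h import *
plan(454.8,26.2,120,7.6)"
```

```text
clock: 28.5
ee_pos: [661.7, -61.0, 4.7]
eef_rot: [0.085, 1.569, -0.085]
contact_force: [0.5, 0.0, 2.4]
width: 24.6
clock: 29.2
ee_pos: [663.6, -61.2, 148.3]
eef_rot: [0.085, 1.563, -0.086]
contact_force: [-0.4, -0.2, -0.6]
width: 24.7
t 29.25 pos [662.5 -61.1 146.1] jaw 83.77 tilt [-1.     0.     0.003] F [-0.4 -0.5 -2. ] w 24.8 q [-0.09  0.48  1.6   0.    1.06 -1.56]
then shift m [0. 0. 0.]
t 29.25 pos [662.5 -61.1 146.1] jaw 83.77 tilt [-1.     0.     0.003] F [-0.4 -0.5 -2. ] w 24.8 q [-0.09  0.48  1.6   0.    1.06 -1.56]
turn about tool x (rad) 1.329
then shift m [ 0.0261 -0.1943 -0.114 ]
```

View pics/w14_v.png

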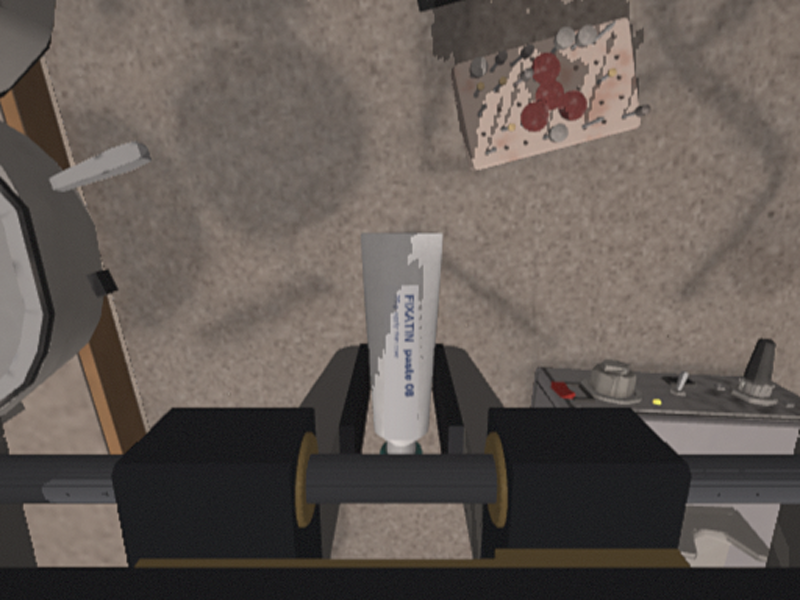

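```bash
python3 - <<'E'
import pickle
from h import *
c=pickle.load(open("pics/w14.pkl","rb"))
o,M=state()
for u,v,dz in [(402,233,0),(402,233,-3),(400,448,7)]:
    X=ray(c,u/1.5625,v/1.5625,o["ee_pos"][2]+dz); print(dz,(M.T@(X-o["ee_pos"])).round(1))
E
python3 -m jog '0 0 0 0.148 0 0 0.02;0 0 0 0.148 0 0 0.02;0 0 0 0.148 0 0 0.02;0 0 0 0.148 0 0 0.02;0 0 0 0.148 0 0 0.02;0 0 0 0.148 0 0 0.02;0 0 0 0.148 0 0 0.02;0 0 0 0.148 0 0 0.02'
python3 -m jog '0 0 0 0.145 0 0 0.02;0 0 0 0 0 0 0.02'
python3 -c "
from h import *
plan(454.8,26.2,120,7.6)"
```

```text
0 [ -0.2   0.6 -51.8]
-3 [  2.8   0.6 -51.5]
7 [-6.9 -0.3 34.7]
clock: 30.05
ee_pos: [660.4, -60.9, 142.4]
eef_rot: [1.006, 1.328, -1.008]
contact_force: [-0.5, -0.9, -1.1]
width: 24.7
clock: 30.25
ee_pos: [660.6, -60.9, 142.7]
eef_rot: [1.111, 1.27, -1.114]
contact_force: [0.4, -1.1, -0.3]
width: 24.9
t 30.25 pos [660.6 -60.9 142.7] jaw 7.5 tilt [-1.    -0.003 -0.001] F [ 0.4 -1.1 -0.3] w 24.9 q [-0.09  0.48  1.61 -0.    1.06 -0.23]
turn about tool x (rad) -0.002
then shift m [ 0.0227 -0.1924 -0.1135]
```

```bash
python3 -m jog '0 -0.032 -0.0189 0 0 0 0.02;0 -0.032 -0.0189 0 0 0 0.02;0 -0.032 -0.0189 0 0 0 0.02;0 -0.032 -0.0189 0 0 0 0.02;0 -0.032 -0.0189 0 0 0 0.02;0 -0.032 -0.0189 0 0 0 0.02;0 0 0 0 0 0 0.02;0 0 0 0 0 0 0.02'
python3 -m jog '0.03 0 0 0 0 0 0.02;0.03 0 0 0 0 0 0.02;0.025 0 0 0 0 0 0.02;0.015 0 0 0 0 0 0.02;0 0 0 0 0 0 0.02;0 0 0 0 0 0 0.02'
python3 -c "
from h import *
plan(454.8,26.2,9,7.6)"; python3 snap.py w15
```

```text
clock: 31.05
ee_pos: [456.1, 26.1, 144.3]
eef_rot: [1.108, 1.271, -1.108]
contact_force: [0.3, 0.1, 0.3]
width: 24.7
clock: 31.65
ee_pos: [457.1, 25.7, 44.3]
eef_rot: [1.11, 1.27, -1.11]
contact_force: [-0.6, 0.8, -0.9]
width: 24.9
t 31.65 pos [457.1  25.7  44.3] jaw 7.67 tilt [-1. -0.  0.] F [-0.6  0.8 -0.9] w 24.9 q [ 0.05  0.35  2.12 -0.    0.67 -0.08]
turn about tool x (rad) 0.001
then shift m [ 0.0353 -0.0022 -0.0008]
t 31.7 pos [457.4  25.8  44.9] jaw 7.65 tilt [-1.     0.001  0.   ] F [-0.   0.5 -1.3] w 24.9 q [ 0.05  0.35  2.12 -0.    0.67 -0.08]
then shift m [0. 0. 0.]
```

View pics/w15_v.png

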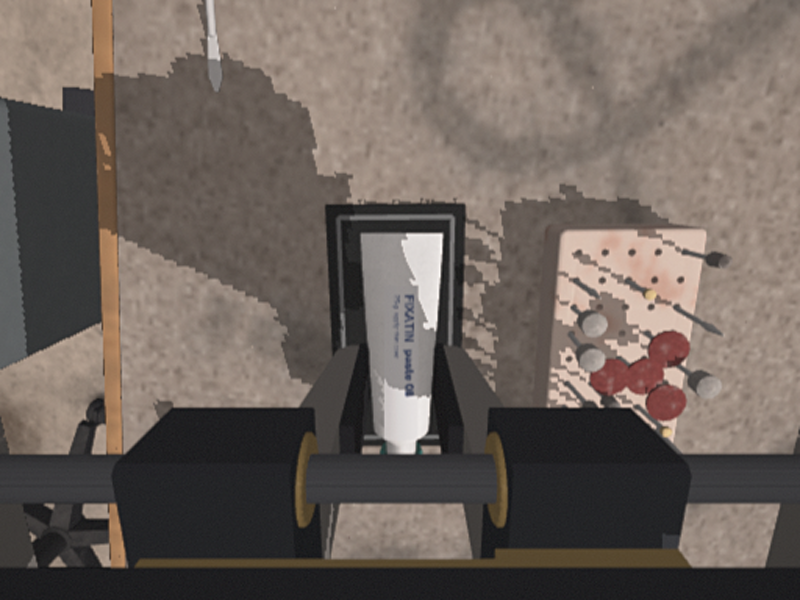

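```bash
python3 -m jog '0.014 -0.0024 -0.0006 0 0 0 0.02;0.012 0 0 0 0 0 0.02;0.006 0 0 0 0 0 0.02;0.002 0 0 0 0 0 0.02;0 0 0 0 0 0 0.02;0 0 0 0 0 0 0.02'; python3 -m jog '0.001 0 0 0 0 0 0.02;0 0 0 0 0 0 0.02'; python3 -m jog '0.001 0 0 0 0 0 0.02;0 0 0 0 0 0 0.02'
```

```text
clock: 32.3
ee_pos: [454.1, 26.2, 10.8]
eef_rot: [1.111, 1.269, -1.11]
contact_force: [0.1, 0.1, -0.8]
width: 24.9
clock: 32.5
ee_pos: [454.0, 26.2, 9.7]
eef_rot: [1.111, 1.269, -1.11]
contact_force: [0.4, 0.1, -0.5]
width: 24.3
clock: 32.7
ee_pos: [453.8, 26.2, 8.5]
eef_rot: [1.111, 1.269, -1.111]
contact_force: [-0.0, -0.9, -1.1]
width: 24.9
```

```bash
python3 -m jog '0.0006 0.0008 0 0 0 0 0.02;0 0 0 0 0 0 0.02'; python3 -m jog '0.0005 0 0 0 0 0 0.02;0 0 0 0 0 0 0.02'
```

```text
clock: 32.9
ee_pos: [454.7, 26.3, 7.9]
eef_rot: [1.111, 1.269, -1.111]
contact_force: [-0.7, 0.2, -1.3]
width: 24.9
clock: 33.1
ee_pos: [454.7, 26.3, 7.6]
eef_rot: [1.111, 1.269, -1.111]
contact_force: [-1.3, 0.1, 3.7]
width: 24.9
```

```bash
python3 -m jog '-0.0003 0 0 0 0 0 0.03;0 0 0 0 0 0 0.045;0 0 0 0 0 0 0.045;0 0 0 0 0 0 0.045;-0.01 0 0 0 0 0 0.045;-0.03 0 0 0 0 0 0.045;-0.04 0 0 0 0 0 0.045;-0.04 0 0 0 0 0 0.045'
python3 -m jog '-0.04 0 0.03 0 0 0 0.045;-0.04 0 0.03 0 0 0 0.045;0 0 0 0 0 0 0.045;0 0 0 0 0 0 0.045';python3 snap.py w16; python3 snap.py t16 top; python3 snap.py s16 side
```

```text
clock: 33.9
ee_pos: [454.0, 26.3, 129.4]
eef_rot: [1.11, 1.27, -1.111]
contact_force: [0.4, -0.1, -0.2]
width: 45.1
clock: 34.3
ee_pos: [462.9, -33.6, 209.0]
eef_rot: [1.113, 1.267, -1.11]
contact_force: [-0.2, 0.1, -0.4]
width: 44.9
t 34.35 pos [462.  -33.1 207.7] jaw 7.57 tilt [-1. -0. -0.] F [-0.8  0.2 -0.8] w 45.2 q [-0.07  0.11  1.97  0.    1.06 -0.21]
then shift m [0. 0. 0.]
t 34.4 pos [461.5 -32.8 207. ] jaw 7.62 tilt [-1.    -0.002 -0.001] F [ 0.4 -0.2  0.6] w 45.1 q [-0.07  0.11  1.97  0.    1.06 -0.21]
then shift m [0. 0. 0.]
t 34.45 pos [461.4 -32.6 206.6] jaw 7.64 tilt [-1.    -0.002 -0.001] F [-0.5  0.8 -0.5] w 45.0 q [-0.07  0.11  1.97  0.    1.06 -0.21]
then shift m [0. 0. 0.]
```

View pics/w16_v.png

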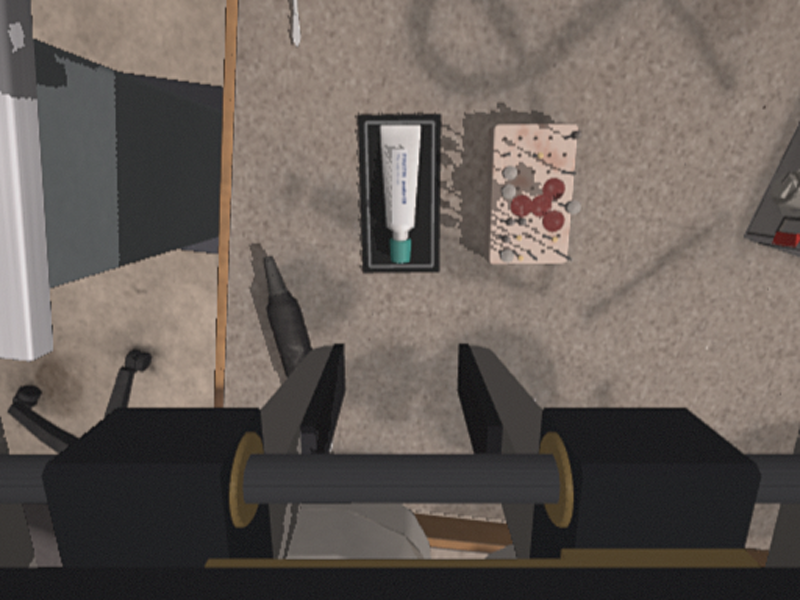

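View pics/t16_v.png

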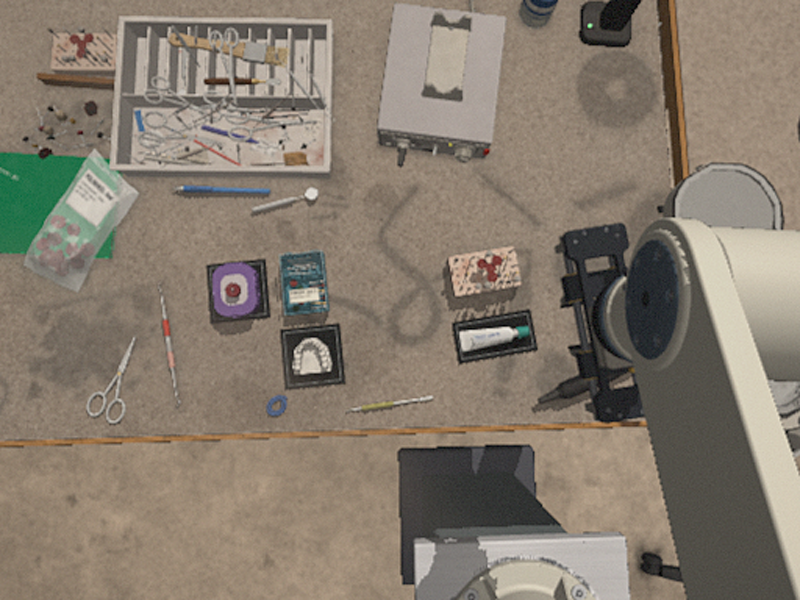

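View pics/s16_v.png

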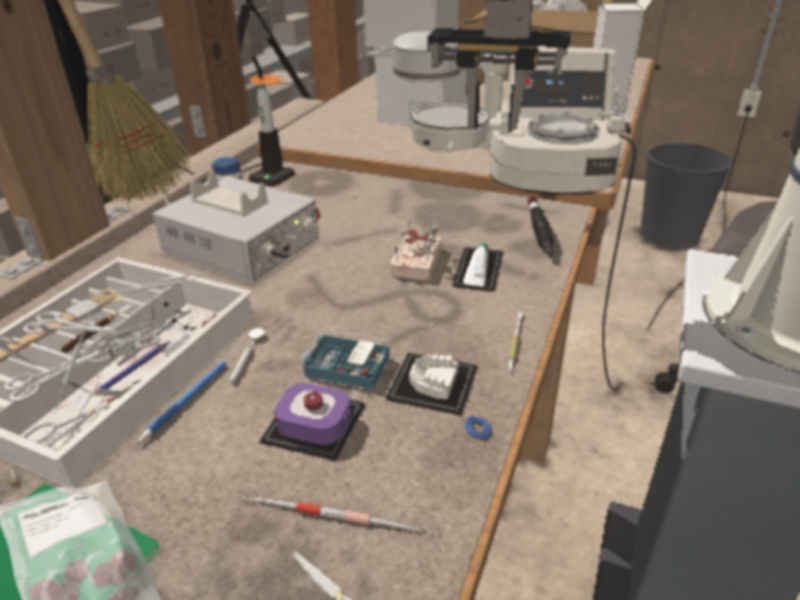

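```bash
python3 - <<'E'
import pickle
from h import *
c=pickle.load(open("pics/w16.pkl","rb"))
f=lambda u,v,z:ray(c,u/1.5625,v/1.5625,z)[:2].round(1)
P=np.array([f(358,115,3),f(440,114,3),f(440,271,3),f(363,273,3)]);print("pad",P.mean(0))
a=f(400,263,13);b=f(402,126,6);print("tube",(a+b)/2,np.degrees(np.arctan2(*(a-b)[::-1])),np.hypot(*(a-b)))
print(bot.sign_off()); print(bot.observe()["clock"])
E
```

```text
pad [455.275  25.125]
tube [455.75  25.55] -83.37001120832635 104.80085877510737
the job is handed in; nothing more can be done
None
the job is handed in; nothing more can be done
```

The job is set out as asked and handed in at about 34.5 s, with the arm clear of everything. I placed things in the order given: cast, case, wheel, tube. All of them were let go.

Final checks from the camera images, good to about 2 mm:

| Item | Where it lies | Offset from middle |
|---|---|---|
| Cast, teeth up | square pad in front of the wheel box | about 1 mm |
| Splint case, lid up | square pad to the left of the box | about 1 mm, square to the pad |
| Red wheel, flat | splint case lid | about 1 mm |
| Paste tube | oblong pad in front of the bur block | under 1 mm, about 1° off the pad's length, cap to the right |

The last top and side pictures show all four in place. No checks failed. Top and wrist camera positions differed by up to about 3 mm, so I used the wrist readings.

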